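# Lock a ground pin into its shipping cradle

## Robot

A 6-joint arm with a two-finger parallel gripper is mounted at the origin on a cart in front of the work surface, level with it; the furniture and walls round the work are solid. World frame = base frame: x ahead of the robot, y to its left, z up, the work surface at z = 0. Lengths are in m, angles in degrees, forces in N, time in s.
With the tool pointing down it reaches from about 0.375 to 0.9 m from the base axis. Payload 3.1 kg.
Tool frame: the origin (TCP) lies midway between the tips of the shut fingers; the grasp point (between the pads) lies 19 mm behind it; x points along the fingers, z is the direction in which the jaws open and shut, and the axes are right-handed (so a half turn about x gives the same grasp; the last joint's range is limited). The gripper opens to 87 mm and grips with 3 to 60 N. Pads are 19 mm wide; open, the fingers measure 117 mm over their backs; the gripper's body (75 mm by 190 mm) begins 51 mm behind the grasp point.
Start: joints at [62.825, 30.224, 82.088, -0, 67.689, -10.227], TCP at [0.182, 0.598, 0.223] pointing down, gripper open.
Joint ranges: [-176.69, 176.69], [-43.24, 126.21], [12.49, 139.97], [-82, 262], [0, 151.66], [-163.58, 163.58]. Speed limits (degrees/s): [159.86, 159.86, 180, 180, 180, 180].

## Interface

Orientations are given as a 3x3 rotation matrix whose columns are the frame's x, y, z axes.
In Python, from rig import * gives the robot as it stands.
- The arm moves only by the tool play_rows, never from a script. Its argument "rows" is a list that holds one entry, the list of rows, each a list of 7 numbers: the shift along the tool's x, y, z in m, then the turn, a rotation vector about the tool's x, y, z in degrees, then the finger opening in m, from 0 to 0.087. A call has 1 to 12 rows; each row is the pose to reach, as a shift and turn from the pose commanded when the call began, along the tool's axes at that moment; what a row does not reach only later rows make up. A row lasts 1/10 s, in which the tool goes at most 50 mm and 8.59 degrees, less where a joint would pass 70% of its speed; a pose out of reach is approached as far as the arm can. A call with a gripper value outside its range is refused whole. The fingers move at their own pace and stop on an object; the grip force is fixed at half the most. Time passes only in rows, so rows that repeat a pose let the fingers close. It gives the time, the measured TCP pose, the force and the opening at its end, in the units of the state.
- read_state(): the state, without advancing time (a new reading comes with each control period).
- capture(name): name is "scene" or "top" or "wrist"; returns a dict with "pixels" (420x560x3 uint8, red, green, blue), "intrinsics" (3x3 intrinsics, pixels), "k1" (the pictures are not rectified: a ray, as slopes to the right and down, at radius r is drawn at 1 + k1 r^2 times it, then the intrinsics apply), "rvec" (rotation vector, rad) and "tvec" (3), from world to camera coordinates, as OpenCV has them. Camera axes: x right, y down, z forward; pixel columns grow to the right and rows downward; lengths in m; the calibration is good to about 2 mm. A picture is of the moment at which its call begins. There is no depth.
- hand_in(): hands the job in, once; it reports no verdict.
Trained networks look in the newest picture that a camera, given by its name, has taken for a name from the list of things; names that differ only in an ending like _2 or _b are one class to them, and where a whole thing is asked for, a point or a joint stands for the part that bears it (a point fixed in the world has none). Each returns a list of dicts, best first, with "p" (0 to 1); they miss things now and then, are a little off and sometimes report something else, mostly with a low value. They report only what shows in the picture. A call takes as long as a camera call. They do not tell look-alikes from the thing itself.
- trace(camera, target): "mask" (420x560 bool, what is visible of it) and "at" ([column, row] in pixels, amid what is visible of it).
The state is a dict: "time_s": time; "joint_positions": joint angles; "qvel": joint speeds; "tau": joint torques, N m; "position": TCP position; "tcp_rot": TCP orientation; "force": force on the tool from outside, world axes, zero at the start; "moment": the same for the moment, N m; "opening": opening from 0.0 (shut) to 1.0 (fully open).
Only numpy, scipy, OpenCV 4.12 (cv2) and the standard library are available. Lean on these libraries where they do the work, as an engineer would, in place of code of your own. Each camera call takes 0.05 s, during which the arm holds its last target.

## Task

Take the steel pin out of the wooden rack, lay it fully down in the two blue saddles of the shipping cradle and let go of it. Then turn the cradle's black cam knob clockwise until the sprung plunger drops into the notch of the cam disc, so that the pin is held against the end stop and the knob stays locked when you let go. Stop when you feel it drop - do not force the knob on against the plunger - and leave the other things on the bench where they are.

Things in the scene. Friction and masses are not known exactly. Their poses are not given: they have to be found in the camera images.
- pin_centre (a point): centre of the ground steel pin, a bare metal cylinder 20 mm in diameter and 90 mm long (0.15 to 0.3 kg) that starts lying in a notch of the wooden rack. Its y axis is the pin's own long axis, z points up. Either end may face the stop
- pin_rack: low light-wood rack, 112 (x) x 82 (y) x 34 mm, fixed; origin at the centre of its underside. Two notches run along its y at x = -26 and +26 mm; the pin lies in the one at -26 mm, its axis 34 mm above the bench and 26 mm above the rack's board. It rests on two rails 12 mm wide at y = -30 and +30 mm and is free to grip over its middle 48 mm
- cradle: fixed shipping cradle: plywood board 150 (x) x 310 (y) x 15 mm with an aluminium plate, plate top at z = 21 mm. Origin at the centre of the board's underside, z up. Along its y, from +y to -y: end stop, two blue U-saddles for the pin, brass sprung nose, its slide, cam disc with the knob on top, plunger block
- lay_point (a point): where the pin's centre goes when it is laid down: cradle x = 0, y = 69.5, z = 46 mm; axes as the cradle's, pin along y (2 mm either way is free). The saddles stand 31 mm either side of it along y, each 14 mm wide in y and 57 mm in x; slot 23 mm wide with sloped lead-ins, slot floor at z = 36, top at z = 58 mm. Only the plate is below the pin's middle 48 mm
- stop_face (a point): middle of the end stop's face, at cradle y = 117 mm, z = 46 mm; the stop is 61 mm high. The brass nose's face stands at y = 22 mm while the knob is open, which leaves 95 mm for the 90 mm pin
- saddle_seat (a point): centre of the pin when it lies in the saddles against the end stop (cradle x = 0, y = 72, z = 46 mm); axes as the cradle's. The cam's nose pushes the pin here with 3 to 10 N
- knob_grip (a point): middle of the cam knob's grip, on its vertical axis, 100 mm above the bench: a black wing 66 mm long, 14 mm thick and 28 mm high (z = 86 to 114 mm), with nothing else above z = 76 mm within 100 mm. The wing lies along this frame's y; the frame turns with the knob (at angle 0 it agrees with the cradle's)
- cam_knob (a joint): angle of the cam knob, rad: 0 = open (starts here), grows clockwise seen from above, hard stop at 1.75. It drives the brass nose 10 mm per rad towards the stop. Turning takes 0.05 to 0.2 N m against a return spring: let go before the plunger has dropped, the knob springs back to 0; after, it stays. The notch reaches the plunger somewhere from 0.65 to 1.5 rad, different each time
- cam_centre (a point): centre of the steel cam disc, on the knob's axis, 66 mm above the bench (cradle x = 0, y = -58 mm); radius 30 mm, 12 mm thick, one notch 5 mm deep and 8 mm wide in its rim (red dot beside it) for the plunger's 6 mm nose. At the drop the moment on the knob dips by 0.1 to 0.25 N m; within 0.1 rad more the notch wall meets the plunger and the moment climbs steeply past its former level
- plunger_arc: fixed aluminium slotted arc round the -y side of the cam disc; origin on the cam's axis at bench level, axes as the cradle's. On it the grey plunger block is clamped, 42 to 74 mm from the axis, up to 0.38 rad either way from -y, at a place not measured; top at z = 74 mm. Its brass plunger is pressed on the disc's rim by a spring of 4 to 6 N; the red button behind goes in 5 mm at the drop
- stamp: hand stamp with a turned wooden handle, 28 x 50 x 69 mm, loose bystander, origin at its underside
- stapler: blue desk stapler, 36 x 134 x 48 mm, loose bystander, origin at its underside
- tape_measure: yellow tape measure, 36 x 75 x 67 mm, loose bystander, origin at its underside
There are look-alikes about, which are no part of the job. Leave any orange look-alike of the part that bears pin_centre alone.

How it is judged:
By the outcome, as a careful person would: the job done as asked, in the order asked, and still so for the second after the job is handed in, with the robot touching nothing.
It also fails if it takes over 69 s, if anything falls off the work surface, if the arm or the gripper's body presses on something with over 40 N, if the wrist force passes 120 N, or if a joint passes its speed limit or range.

## Working session

There is one attempt and no reset: what is moved stays moved. The work goes in short steps, Python scripts to look and compute and a tool call to move; the robot and the scene stay as the last step left them, time stands still between calls to the robot, and variables do not carry over. Pictures are saved under pics/ and viewed, and the job is handed in when it is done.

Besides the shell and the picture viewer there is one more tool, called after "Emit:" by a JSON object that holds its "api" and its "payload", one argument or row to a line. play_rows: Moves the arm, as the interface text tells. Its arguments: {"type":"object","properties":{"rows":{"type":"array"}},"required":["rows"]}

```bash
mkdir -p pics; ls
cat > h.py <<'E'
from rig import *
import numpy as np, cv2
def shot(n,f):
    c=capture(n); cv2.imwrite('pics/'+f,c['pixels'][:,:,::-1]); return c
def cam(c):
    R=cv2.Rodrigues(np.array(c['rvec'],float))[0]; t=np.array(c['tvec'],float).reshape(3); return np.array(c['intrinsics'],float),float(c['k1']),R,t
def ray(c,uv):
    K,k1,R,t=cam(c)
    d=np.array([k1,0,0,0,0.]);p=cv2.undistortPoints(np.array([[uv]],float),K,d[:5],None,None)[0,0]
    o=-R.T@t; v=R.T@np.array([p[0],p[1],1]); return o,v/np.linalg.norm(v)
def onz(c,uv,z):
    o,v=ray(c,uv); return o+v*(z-o[2])/v[2]
def proj(c,P):
    K,k1,R,t=cam(c)
    return cv2.projectPoints(np.array(P,float).reshape(-1,1,3),np.array(c['rvec'],float),t,K,np.array([k1,0,0,0,0.]))[0][:,0]
def tri(rs):
    A=np.zeros((3,3));b=np.zeros(3)
    for o,v in rs:
        M=np.eye(3)-np.outer(v,v);A+=M;b+=M@o
    x=np.linalg.solve(A,b); return x,[float(np.linalg.norm((np.eye(3)-np.outer(v,v))@(x-o))) for o,v in rs]
E
python3 - <<'E'
from h import *
import pickle
np.set_printoptions(precision=4,suppress=True)
s=read_state(); print(s['time_s'],s['position'],s['tcp_rot'],s['opening'],s['force'])
C={}
for n in ['scene','top','wrist']:
    C[n]=shot(n,n+'0.png')
    K,k,R,t=cam(C[n]); print(n,-R.T@t,R[2],k)
    for x in ['pin_centre','pin_rack','cradle','cam_knob','knob_grip','cam_centre','plunger_arc','stapler','stamp','tape_measure']:
        r=trace(n,x); print(n,x,[(round(q['p'],2),np.round(q['at']).tolist(),int(q['mask'].sum())) for q in r])
        C[n+x]=r
pickle.dump(C,open('C0.pkl','wb'))
E
```

```text
pics
0.0 [0.1818 0.5972 0.2216] [[-0.001  -0.9566  0.2915]
 [-0.0019  0.2915  0.9566]
 [-1.      0.0004 -0.0021]] 0.9994053707081672 [-0.6822 -1.0874  0.0848]
scene [-0.2255 -0.8674  0.668 ] [ 0.5647  0.6794 -0.4685] -0.02919386512212247
scene pin_centre [(0.92, [355.0, 331.0], 399), (0.74, [390.0, 289.0], 366), (0.69, [383.0, 258.0], 258)]
scene pin_rack [(0.77, [405.0, 292.0], 1391)]
scene cradle [(0.51, [300.0, 219.0], 498)]
scene cam_knob [(0.71, [300.0, 218.0], 552)]
scene knob_grip [(0.64, [298.0, 218.0], 503)]
scene cam_centre [(0.9, [293.0, 234.0], 3940)]
scene plunger_arc [(0.61, [311.0, 236.0], 453)]
scene stapler [(0.93, [297.0, 292.0], 1311)]
scene stamp [(0.53, [185.0, 195.0], 117)]
scene tape_measure [(0.71, [195.0, 207.0], 295)]
top [ 0.3619 -0.0409  1.4806] [ 0.0748 -0.0177 -0.997 ] -0.00299392006229814
top pin_centre [(0.71, [298.0, 200.0], 325), (0.65, [359.0, 172.0], 162), (0.56, [397.0, 251.0], 173)]
top pin_rack [(0.65, [395.0, 199.0], 626)]
top cradle [(0.83, [280.0, 203.0], 4341)]
top cam_knob [(0.56, [298.0, 206.0], 346)]
top knob_grip [(0.62, [297.0, 203.0], 322)]
top cam_centre [(0.75, [278.0, 197.0], 4411)]
top plunger_arc [(0.75, [315.0, 208.0], 318)]
top stapler [(0.62, [350.0, 250.0], 468)]
top stamp [(0.64, [174.0, 238.0], 130)]
top tape_measure [(0.74, [278.0, 199.0], 4403), (0.54, [198.0, 245.0], 293)]
wrist [0.1062 0.6216 0.3852] [ 0.2761 -0.0844 -0.9574] 0.008565778709619769
wrist pin_centre []
wrist pin_rack []
wrist cradle []
wrist cam_knob []
wrist knob_grip []
wrist cam_centre []
wrist plunger_arc []
wrist stapler []
wrist stamp []
wrist tape_measure []
```

View pics/scene0.png

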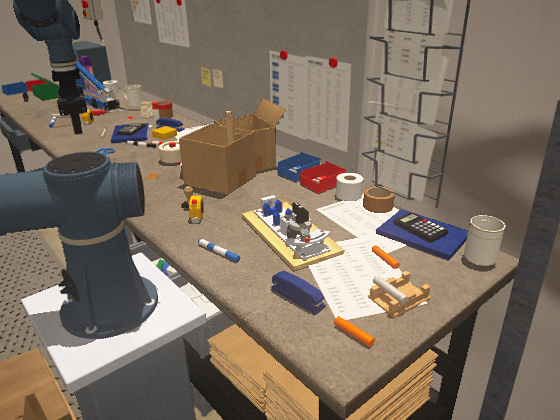

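View pics/top0.png

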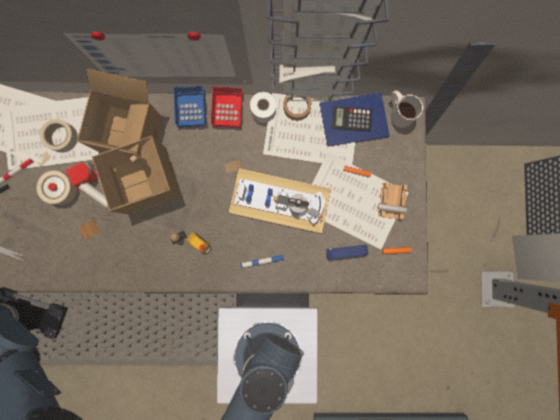

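Run:
```python
import cv2
a=cv2.imread('pics/scene0.png')[190:370,220:460];cv2.imwrite('pics/sc.png',cv2.resize(a,None,fx=3.3,fy=3.3,interpolation=2))
a=cv2.imread('pics/top0.png')[130:290,220:440];cv2.imwrite('pics/tc.png',cv2.resize(a,None,fx=3.6,fy=3.6,interpolation=2))
```

```text
(no output)
```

View pics/sc.png

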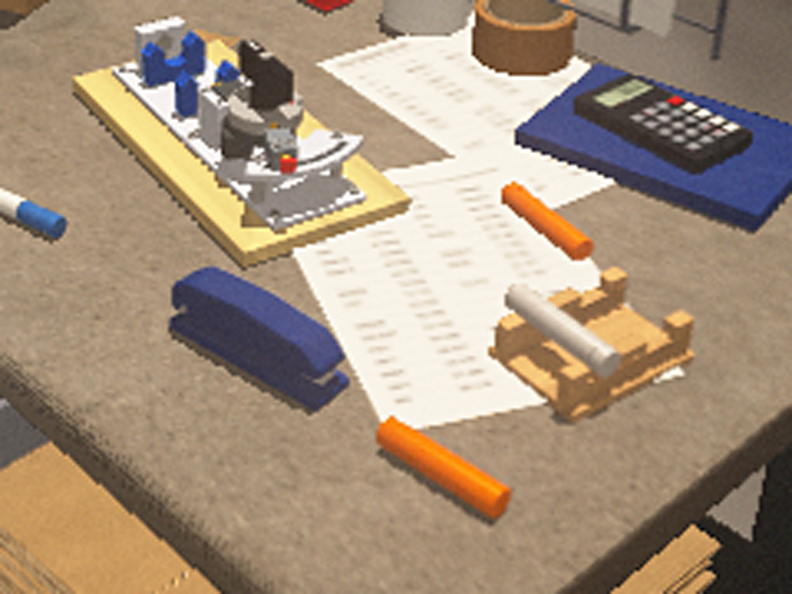

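View pics/tc.png

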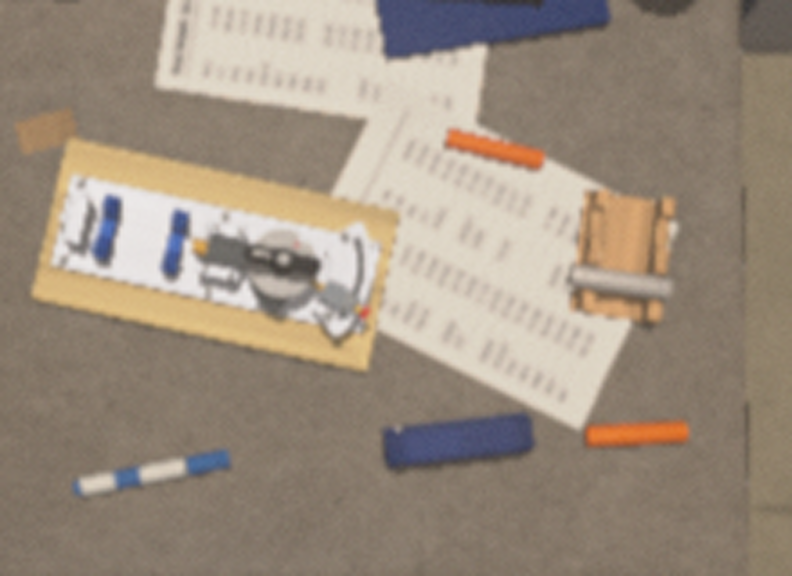

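The only bare-metal pin is the grey one in the rack, at scene (390,289) and top (393,209). The look-alikes are two orange pins: scene (355,331) / top (397,251), and scene (383,258) / top (359,172). The crop confirms grey as the right choice.

Run:
```python
from h import *
import pickle
np.set_printoptions(precision=4,suppress=True)
C=pickle.load(open('C0.pkl','rb'))
T=C['top'];S=C['scene']
f=lambda x,y:(x/3.6+220,y/3.6+130)
g=lambda x,y:(x/3.3+220,y/3.3+190)
co=[onz(T,f(*p),.015) for p in [(67,140),(398,212),(368,370),(33,297)]]
print(np.array(co)); c=np.mean(co,0); print('cradle',c)
y=(co[0]+co[3]-co[1]-co[2]);y/=np.linalg.norm(y);print('y',y,np.degrees(np.arctan2(y[1],y[0])))
for a,b in [((571,276),(518,295)),((672,288),(608,360))]:
    print('pin end',tri([ray(T,f(*a)),ray(S,g(*b))]), onz(T,f(*a),.034))
a=onz(T,f(572,275),.034);b=onz(T,f(672,288),.034);print(a,b,(a+b)/2,np.linalg.norm(a-b),np.degrees(np.arctan2(*(a-b)[1::-1])))
s=read_state(); R=np.array(s['tcp_rot'])
W=C['wrist'];K,k,Rc,t=cam(W); o=-Rc.T@t
print('cam in tool',R.T@(o-s['position']), R.T@Rc.T, K)
```

```text
[[ 0.599   0.0973  0.015 ]
 [ 0.5359 -0.2031  0.015 ]
 [ 0.3927 -0.1759  0.015 ]
 [ 0.4562  0.1258  0.015 ]]
cradle [ 0.496 -0.039  0.015]
y [0.2059 0.9786 0.    ] 78.11729466247371
pin end (array([ 0.4775, -0.3559,  0.0347]), [0.0002814377029172655, 0.00028143770291717737]) [ 0.4774 -0.3559  0.034 ]
pin end (array([ 0.465 , -0.4429,  0.039 ]), [0.002833007319860799, 0.002833007319860769]) [ 0.4673 -0.4465  0.034 ]
[ 0.4783 -0.3568  0.034 ] [ 0.4673 -0.4465  0.034 ] [ 0.4728 -0.4016  0.034 ] 0.0903740192172667 83.02273121166087
cam in tool [-0.1627  0.0796  0.0006] [[ 0.0005 -0.2887  0.9574]
 [ 0.0007 -0.9574 -0.2887]
 [ 1.      0.0008 -0.0003]] [[324.2553   0.     273.9382]
 [  0.     324.2553 208.6683]
 [  0.       0.       1.    ]]
```

```bash
cat >> h.py <<'E'
from scipy.spatial.transform import Rotation as Ro
def down(yaw):
    a=np.radians(yaw); z=np.array([np.cos(a),np.sin(a),0]); x=np.array([0,0,-1.]); return np.column_stack([x,np.cross(z,x),z])
def row(pos,yaw,P=None,R=None):
    s=read_state(); P=np.array(s['position'] if P is None else P); R=np.array(s['tcp_rot'] if R is None else R)
    d=R.T@(np.array(pos)-P); w=Ro.from_matrix(R.T@down(yaw)).as_rotvec(degrees=True)
    return np.round(d,4).tolist()+np.round(w,2).tolist()
E
python3 - <<'E'
from h import *
P=[.182,.598,.223];R=down(73.05)
print(row([.35,.36,.26],40,P,R)); print(row([.48,.1,.26],0,P,R)); print(row([.49,-.04,.25],-12,P,R))
E
```

```text
[-0.037, -0.2301, -0.1787, 33.05, 0.0, 0.0]
[-0.037, -0.4302, -0.3895, 73.05, 0.0, 0.0]
[-0.027, -0.4806, -0.5205, 85.05, 0.0, 0.0]
```

Emit:
{"api": "play_rows", "payload": {
  "rows": [
    [[-0.037,-0.1,-0.06,10,0,0,0.06],[-0.037,-0.2,-0.15,25,0,0,0.06],[-0.037,-0.23,-0.179,33,0,0,0.06],[-0.037,-0.23,-0.179,33,0,0,0.06],[-0.037,-0.23,-0.179,33,0,0,0.06],[-0.037,-0.23,-0.179,33,0,0,0.06],[-0.037,-0.43,-0.39,73,0,0,0.06],[-0.037,-0.43,-0.39,73,0,0,0.06],[-0.037,-0.43,-0.39,73,0,0,0.06],[-0.037,-0.43,-0.39,73,0,0,0.06],[-0.037,-0.43,-0.39,73,0,0,0.06],[-0.037,-0.43,-0.39,73,0,0,0.06]]
  ]
}}

```text
time_s: 2.85
position: [0.481, 0.0969, 0.2599]
tcp_rot: [[0.001, 0.002, 1.0], [-0.0, 1.0, -0.002], [-1.0, -0.0, 0.001]]
force: [0.6, 0.4, -0.7]
opening: 0.69
```

Run:
```python
from h import *
s=read_state(); print(s['time_s'],s['position'],s['joint_positions'],s['qvel'],s['opening'])
print(row([.48,-.01,.25],-12))
```

```text
2.85 [0.48098857 0.096923   0.25992198] [-1.67332600e+00  1.70605035e+01  9.83126711e+01 -1.51710773e-02
  6.45474565e+01 -1.54391011e+00] [-43.392916     7.6324992  -11.59071123   0.8610854    4.22241004
 -46.49181412] 0.6898939309311739
[0.01, -0.1069, -0.0008, 11.88, 0.08, 0.01]
```

Emit:
{"api": "play_rows", "payload": {
  "rows": [
    [[0.01,-0.11,0,12,0,0,0.06],[0.01,-0.11,0,12,0,0,0.06],[0.01,-0.11,0,12,0,0,0.06],[0.01,-0.11,0,12,0,0,0.06]]
  ]
}}

```text
time_s: 3.25
position: [0.48, -0.0122, 0.2495]
tcp_rot: [[-0.0, 0.211, 0.978], [0.0, 0.978, -0.211], [-1.0, 0.0, -0.0]]
force: [0.3, 0.1, 0.6]
opening: 0.687
```

Run:
```python
from h import *
import pickle
C=shot('wrist','w1.png'); s=read_state(); print(s['time_s'],s['position'],s['qvel'])
D={'C':C,'s':s}
for x in ['cradle','cam_knob','cam_centre','plunger_arc']:
    r=trace('wrist',x); D[x]=r; print(x,[(round(q['p'],2),np.round(q['at']).tolist(),int(q['mask'].sum())) for q in r])
pickle.dump(D,open('w1.pkl','wb'))
cv2.imwrite('pics/w1b.png',cv2.resize(cv2.imread('pics/w1.png'),None,fx=1.42,fy=1.42,interpolation=2))
```

```text
3.3 [ 0.47980159 -0.01067394  0.24955473] [ 2.41772581 -0.40011063  0.27676681  0.34173984  0.2424877   0.05502018]
cradle [(0.92, [289.0, 162.0], 26692)]
cam_knob [(0.79, [289.0, 254.0], 2492)]
cam_centre [(0.71, [290.0, 163.0], 26653)]
plunger_arc [(0.88, [284.0, 280.0], 734)]
```

View pics/w1b.png

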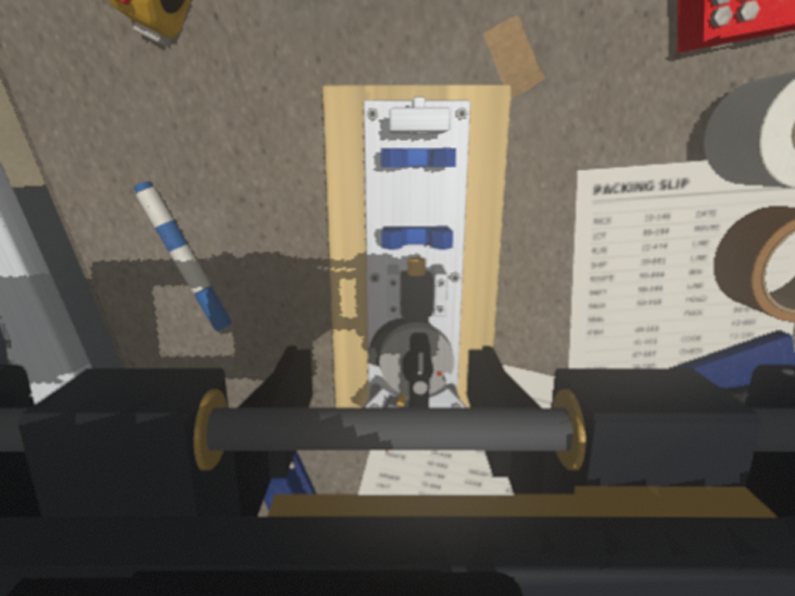

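Run:
```python
import cv2
a=cv2.imread('pics/w1.png')[50:215,215:370];cv2.imwrite('pics/w1c.png',cv2.resize(a,None,fx=3.6,fy=3.6,interpolation=2))
```

```text
(no output)
```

View pics/w1c.png

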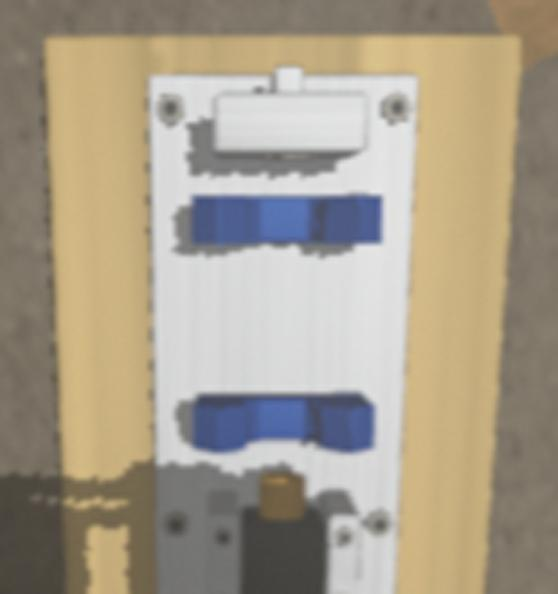

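```bash
cat > fit.py <<'E'
from h import *
import pickle
from scipy.optimize import least_squares
D=pickle.load(open('w1.pkl','rb'));C=D['C'];S=pickle.load(open('C0.pkl','rb'));T=S['top']
f=lambda x,y:np.array((x/3.6+215,y/3.6+50))
pts=[((-75,155,15),f(46,38)),((75,155,15),f(521,38)),((-28.5,107.5,58),f(192,196)),((28.5,107.5,58),f(382,196))]
def W(p,q):
    a=p[2];q=np.array(q)/1000.
    return np.array([p[0]+q[...,0]*np.cos(a)-q[...,1]*np.sin(a),p[1]+q[...,0]*np.sin(a)+q[...,1]*np.cos(a),q[...,2]]).T
def res(p,pts=pts,c=C):
    r=(proj(c,W(p,np.array([a for a,_ in pts])))-np.array([b for _,b in pts]))
    return r.ravel()
if __name__=='__main__':
    np.set_printoptions(precision=4,suppress=True)
    p0=[.496,-.039,np.radians(-12)]
    o=least_squares(res,p0);print(o.x,np.degrees(o.x[2]));print(res(o.x).reshape(-1,2))
    g=lambda x,y:np.array((x/3.6+220,y/3.6+130))
    tp=[((-75,155,15),g(33,297)),((75,155,15),g(67,140)),((75,-155,15),g(398,212)),((-75,-155,15),g(368,370))]
    o2=least_squares(lambda p:res(p,tp,T),p0);print('top',o2.x,np.degrees(o2.x[2]))
    p=o.x; np.save('cradle.npy',p)
    im=cv2.imread('pics/w1.png'); im=cv2.resize(im,None,fx=3.6,fy=3.6,interpolation=2)
    def poly(P,col):
        q=(proj(C,W(p,np.array(P,float)))*3.6+1.3).astype(int); cv2.polylines(im,[q],True,col,1)
    poly([(-75,155,15),(75,155,15),(75,-155,15),(-75,-155,15)],(0,0,255))
    for y in (100.5,38.5):
        poly([(-28.5,y+7,58),(28.5,y+7,58),(28.5,y-7,58),(-28.5,y-7,58)],(0,255,0))
        poly([(-11.5,y+7,36),(11.5,y+7,36),(11.5,y-7,36),(-11.5,y-7,36)],(0,255,255))
    poly([(-10,117,61),(10,117,61)],(255,0,255)); poly([(-5,22,46),(5,22,46)],(255,0,255))
    poly([(-7,-58+33,114),(7,-58+33,114),(7,-58-33,114),(-7,-58-33,114)],(0,0,255))
    th=np.linspace(0,6.28,60); poly([(30*np.cos(t),-58+30*np.sin(t),72) for t in th],(0,165,255))
    cv2.imwrite('pics/ov.png',im[180:774,774:1332]); cv2.imwrite('pics/ov2.png',im[640:1100,774:1332])
E
python3 fit.py
```

```text
[ 0.4965 -0.0375 -0.2137] -12.244024095023473
[[-1.104  -0.084 ]
 [ 0.6139  0.181 ]
 [-0.8144 -0.0314]
 [ 1.2674  0.0804]]
top [ 0.496  -0.039  -0.2045] -11.717554871588755
```

View pics/ov.png

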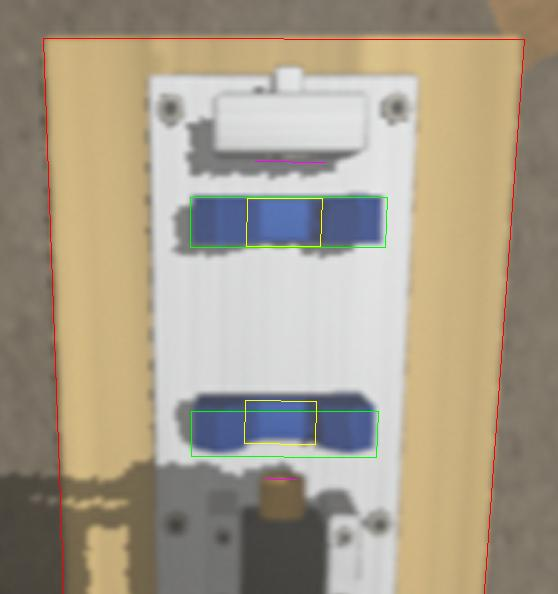

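View pics/ov2.png

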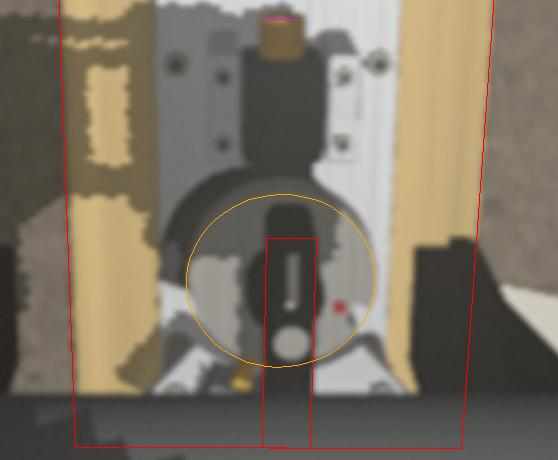

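```bash
python3 - <<'E'
from h import *
import pickle
C=shot('wrist','w1.png'); s=read_state(); print(s['time_s'],s['position'],s['qvel'])
D={'C':C,'s':s}
pickle.dump(D,open('w1.pkl','wb'))
a=cv2.imread('pics/w1.png')[50:215,215:370];cv2.imwrite('pics/w1c.png',cv2.resize(a,None,fx=3.6,fy=3.6,interpolation=2))
E
python3 fit.py
```

```text
3.55 [ 0.47982144 -0.00900853  0.24976   ] [-0.30441096  0.00992338 -0.01785832 -0.09764332 -0.09801719 -0.07194244]
[ 0.4966 -0.0341 -0.2075] -11.888555655398244
[[-1.0599 -0.069 ]
 [ 0.5525  0.2029]
 [-0.7833 -0.0528]
 [ 1.2528  0.0594]]
top [ 0.496  -0.039  -0.2045] -11.717554871588755
```

View pics/ov.png

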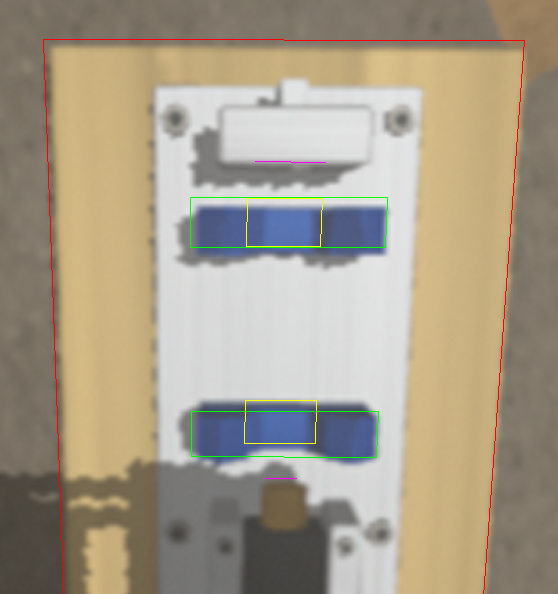

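View pics/ov2.png

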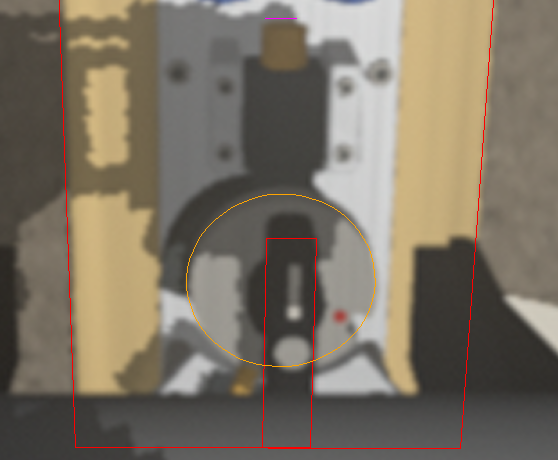

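View pics/w1c.png

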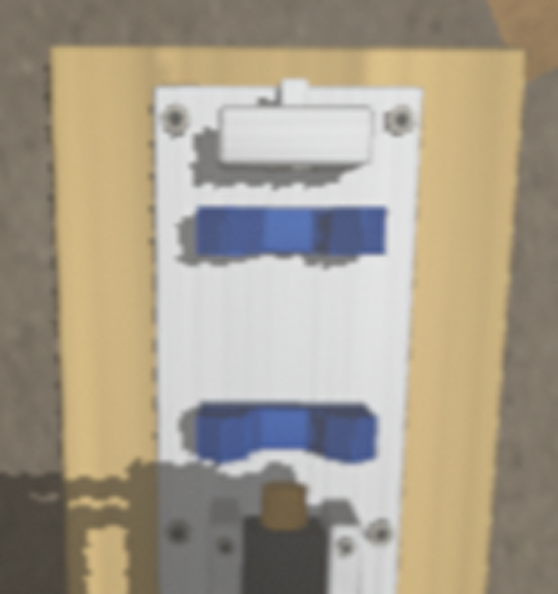

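```bash
cat > fit2.py <<'E'
from h import *
import fit
from fit import W,f,C
from scipy.optimize import least_squares
np.set_printoptions(precision=4,suppress=True)
N=np.nan
pts=[((-75,155,15),(51,46)),((75,155,15),(525,50)),((-28.5,107.5,58),(197,207)),((28.5,107.5,58),(385,207)),((28.5,93.5,58),(385,254)),((-28.5,93.5,58),(197,254)),
((0,117,61),(N,162)),((-20,31.5,58),(N,461)),((20,31.5,58),(N,461)),((-28.5,38.5,58),(197,N)),((28.5,38.5,58),(376,N))]
Q=np.array([a for a,_ in pts],float);U=np.array([b for _,b in pts],float)/3.6+[215,50]
def pr(p,e):
    w=W(p,Q); w=w+np.array(list(e)+[0]*(3-len(e)))[:3]*0
    c=dict(C)
    if len(e): 
        R=cv2.Rodrigues(np.array(C['rvec'],float))[0]; c['tvec']=np.array(C['tvec'],float).reshape(3)-R@np.array([0,0,e[0]])
    if len(e)>1:
        R=cv2.Rodrigues(np.array([e[1],0,0]))[0]@R; c['rvec']=cv2.Rodrigues(R)[0]; c['tvec']=cv2.Rodrigues(np.array([e[1],0,0]))[0]@c['tvec']
    return proj(c,w)
for n in (0,1,2):
    fn=lambda x:np.concatenate([np.nan_to_num((pr(x[:3],x[3:])-U).ravel()), x[3:4]/.003, x[4:]/.01])
    o=least_squares(fn,[.496,-.036,-.207]+[0]*n);print(n,o.x,np.degrees(o.x[2]),o.cost)
    print((pr(o.x[:3],o.x[3:])-U).T)
    np.save('cradle.npy',o.x[:3])
    p=o.x[:3]; print('lay',W(p,(0,69.5,46)),'knob',W(p,(0,-58,100)))
E
python3 fit2.py
```

```text
0 [ 0.4969 -0.0365 -0.212 ] -12.14544582547315 7.210478702354999
[[-1.0323  0.6035 -0.9152  1.5648  0.8786 -0.9433     nan     nan     nan
  -1.0488  0.8481]
 [-0.4562 -0.6477 -0.9932 -0.6247  0.2525 -0.1097  1.926   0.3333  0.5691
      nan     nan]]
lay [0.5116 0.0315 0.046 ] knob [ 0.4847 -0.0932  0.1   ]
1 [ 0.4971 -0.0365 -0.2119  0.0033] -12.139756912379813 5.592175518492426
[[-0.4655  0.0371 -0.6726  1.3057  0.6301 -0.702      nan     nan     nan
  -0.8125  0.6374]
 [-0.024  -0.2379 -0.9377 -0.5783  0.1721 -0.1813  2.0687 -0.2345 -0.0042
      nan     nan]]
lay [0.5118 0.0314 0.046 ] knob [ 0.4849 -0.0932  0.1   ]
2 [ 0.4972 -0.036  -0.2119  0.0032 -0.0014] -12.142089233015538 5.578561798135446
[[-0.4627  0.0278 -0.6766  1.3097  0.6361 -0.7068     nan     nan     nan
  -0.8201  0.6503]
 [ 0.0163 -0.1919 -0.9592 -0.5973  0.1558 -0.1999  2.0428 -0.2252  0.0067
      nan     nan]]
lay [0.5119 0.0319 0.046 ] knob [ 0.485  -0.0927  0.1   ]
```

Run:
```python
from h import *
print(row([.473,-.40,.22],-7))
```

```text
[0.0297, -0.3841, 0.0732, -4.79, 0.02, -0.01]
```

Emit:
{"api": "play_rows", "payload": {
  "rows": [
    [[0.03,-0.384,0.073,-5,0,0,0.06],[0.03,-0.384,0.073,-5,0,0,0.06],[0.03,-0.384,0.073,-5,0,0,0.06],[0.03,-0.384,0.073,-5,0,0,0.06],[0.03,-0.384,0.073,-5,0,0,0.06],[0.03,-0.384,0.073,-5,0,0,0.06],[0.03,-0.384,0.073,-5,0,0,0.06],[0.03,-0.384,0.073,-5,0,0,0.06],[0.03,-0.384,0.073,-5,0,0,0.06],[0.03,-0.384,0.073,-5,0,0,0.06],[0.03,-0.384,0.073,-5,0,0,0.06],[0.03,-0.384,0.073,-5,0,0,0.06]]
  ]
}}

```text
time_s: 4.75
position: [0.4723, -0.3993, 0.2198]
tcp_rot: [[-0.0, 0.119, 0.993], [0.001, 0.993, -0.119], [-1.0, 0.001, -0.0]]
force: [0.2, -1.0, 1.3]
opening: 0.685
```

Run:
```python
from h import *
import pickle
capture('wrist');capture('wrist')
C=shot('wrist','w2.png'); s=read_state(); print(s['time_s'],s['position'],s['qvel'],s['tcp_rot'])
D={'C':C,'s':s}
for x in ['pin_centre','pin_rack']:
    r=trace('wrist',x); D[x]=r; print(x,[(round(q['p'],2),np.round(q['at']).tolist(),int(q['mask'].sum())) for q in r])
pickle.dump(D,open('w2.pkl','wb'))
cv2.imwrite('pics/w2b.png',cv2.resize(cv2.imread('pics/w2.png'),None,fx=1.42,fy=1.42,interpolation=2))
```

```text
4.9 [ 0.47224081 -0.40010676  0.2199399 ] [-0.42413672  0.20914471 -0.33504753  0.00245594 -0.01024057 -0.11490589] [[ 1.22249744e-04  1.19254866e-01  9.92863667e-01]
 [-1.01217396e-04  9.92863671e-01 -1.19254854e-01]
 [-9.99999987e-01 -8.59161994e-05  1.33447997e-04]]
pin_centre [(0.97, [380.0, 63.0], 1800), (0.93, [164.0, 209.0], 1321), (0.73, [274.0, 178.0], 1503)]
pin_rack [(0.57, [304.0, 180.0], 5507), (0.39, [121.0, 54.0], 6283)]
```

View pics/w2b.png

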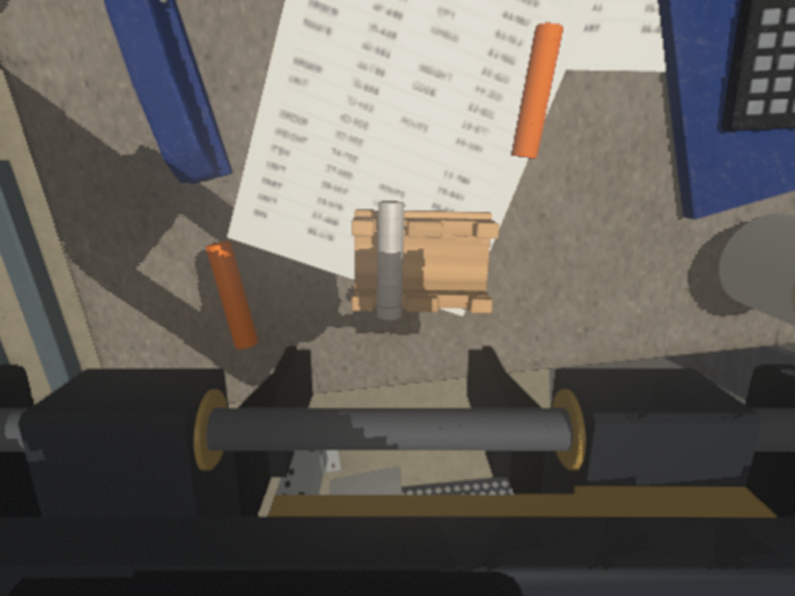

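```bash
cat > pin.py <<'E'
from h import *
import pickle
np.set_printoptions(precision=4,suppress=True)
def meas(f,key,i):
    D=pickle.load(open(f,'rb'));C=D['C'];m=D[key][i]['mask'].astype(np.uint8)
    r=cv2.minAreaRect(cv2.findNonZero(m)); b=cv2.boxPoints(r); print('rect',r)
    b=sorted(b.tolist(),key=lambda q:q[1]); top=(np.array(b[0])+b[1])/2; bot=(np.array(b[2])+b[3])/2
    return C,top,bot
C,a,b=meas('w2.pkl','pin_centre',2)
for z in (.034,.040): 
    A,B=onz(C,a,z),onz(C,b,z); print(a,b,A,B,'mid',(A+B)/2,'len',np.linalg.norm(A-B),'ang',np.degrees(np.arctan2((A-B)[1],(A-B)[0])))
T=pickle.load(open('C0.pkl','rb'));TC=T['top']
m=(T['toppin_centre']);print([q['at'] for q in m])
f=lambda x,y:(x/3.6+220,y/3.6+130)
print(tri([ray(C,a),ray(TC,f(571,276))]),tri([ray(C,b),ray(TC,f(672,288))]))
E
python3 pin.py
python3 - <<'E'
import cv2
a=cv2.imread('pics/w2.png')[130:235,225:375];cv2.imwrite('pics/w2c.png',cv2.resize(a,None,fx=5,fy=5,interpolation=2))
E
```

```text
rect ((273.57098388671875, 182.5162811279297), (18.6495304107666, 83.25173950195312), 1.6365772485733032)
[274.7598 140.9074] [272.3822 224.1252] [ 0.479  -0.3508  0.034 ] [ 0.4654 -0.443   0.034 ] mid [ 0.4722 -0.3969  0.034 ] len 0.09318753190328392 ang 81.5825792156284
[274.7598 140.9074] [272.3822 224.1252] [ 0.4791 -0.3502  0.04  ] [ 0.4657 -0.4408  0.04  ] mid [ 0.4724 -0.3955  0.04  ] len 0.0915837017913301 ang 81.58257921562839
[[298.0, 200.2], [359.1, 171.8], [396.7, 251.2]]
(array([ 0.4774, -0.3501,  0.0549]), [0.0021014279769309883, 0.0021014279769309896]) (array([ 0.4663, -0.4447,  0.0341]), [0.001935706664168969, 0.0019357066641688605])
```

View pics/w2c.png

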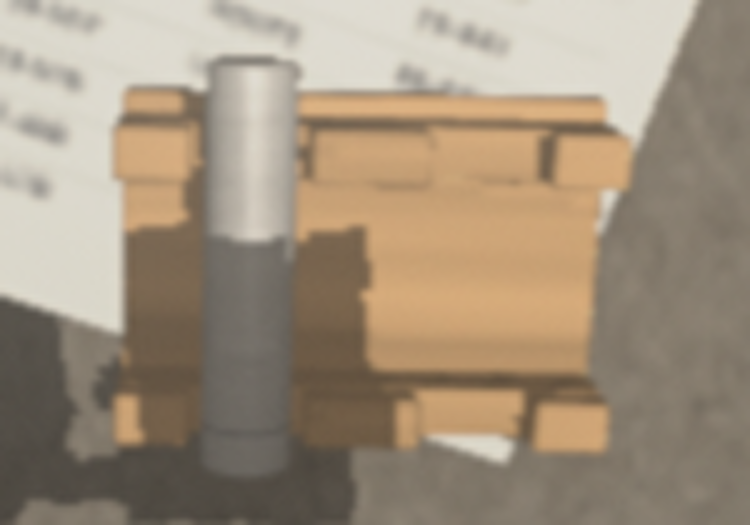

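Run:
```python
from h import *
print(row([.4724,-.397,.12],-7.6))
```

```text
[0.0999, 0.0037, -0.0001, 0.71, 0.01, 0.01]
```

Emit:
{"api": "play_rows", "payload": {
  "rows": [
    [[0.05,0.004,0,0.7,0,0,0.06],[0.1,0.004,0,0.7,0,0,0.06],[0.1,0.004,0,0.7,0,0,0.06],[0.1,0.004,0,0.7,0,0,0.06],[0.1,0.004,0,0.7,0,0,0.06]]
  ]
}}

```text
time_s: 5.5
position: [0.4738, -0.3991, 0.1224]
tcp_rot: [[0.003, 0.133, 0.991], [-0.004, 0.991, -0.133], [-1.0, -0.004, 0.004]]
force: [0.2, -1.1, 0.0]
opening: 0.69
```

Run:
```python
from h import *
import pickle
C=shot('wrist','w3.png'); s=read_state(); print(s['time_s'],s['position'],s['qvel'])
D={'C':C,'s':s}
for x in ['pin_centre']:
    r=trace('wrist',x); D[x]=r; print(x,[(round(q['p'],2),np.round(q['at']).tolist(),int(q['mask'].sum())) for q in r])
pickle.dump(D,open('w3.pkl','wb'))
a=cv2.imread('pics/w3.png')[60:300,180:400];cv2.imwrite('pics/w3b.png',cv2.resize(a,None,fx=2.5,fy=2.5,interpolation=2))
```

```text
5.55 [ 0.47386156 -0.39923639  0.12282268] [-0.08398406 -0.47205393  0.21993696  0.08129018 -0.11012998 -0.11291535]
pin_centre [(0.67, [411.0, 56.0], 3048), (0.58, [270.0, 207.0], 2844), (0.58, [121.0, 227.0], 1765)]
```

View pics/w3b.png

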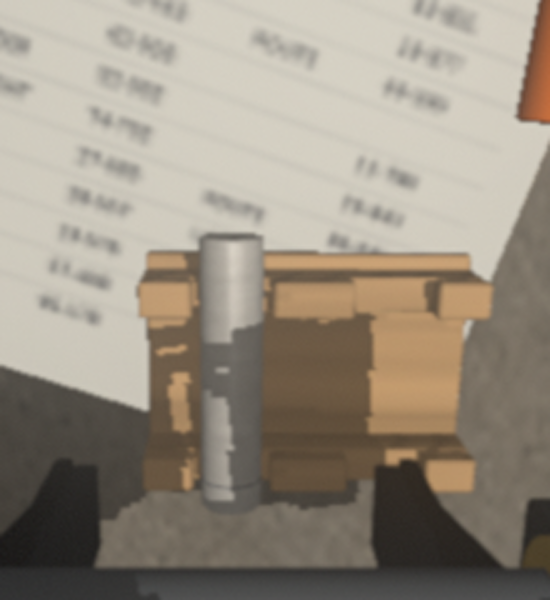

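Run:
```python
from h import *
import pickle
np.set_printoptions(precision=4,suppress=True)
A=pickle.load(open('w2.pkl','rb'))['C'];B=pickle.load(open('w3.pkl','rb'))['C']
T=pickle.load(open('C0.pkl','rb'))['top']
f=lambda x,y:(x/3.6+220,y/3.6+130)
print(tri([ray(A,(275.8,142)),ray(B,(272.8,154))]),tri([ray(A,(274.3,225)),ray(B,(273.6,263))]))
a,b=onz(B,(272.8,154),.036),onz(B,(273.6,263),.04);print(a,b,(a+b)/2,np.linalg.norm((a-b)[:2]),np.degrees(np.arctan2(*(a-b)[1::-1])))
a,b=onz(A,(275.8,142),.036),onz(A,(274.3,225),.04);print(a,b,(a+b)/2,np.linalg.norm((a-b)[:2]),np.degrees(np.arctan2(*(a-b)[1::-1])))
s=read_state();K,k,R,t=cam(B);print(s['position'],s['tcp_rot'],np.array(s['tcp_rot']).T@(-R.T@t-s['position']))
print(s['joint_positions'])
print(row([.4727,-.397,.07],-7.4))
```

```text
(array([ 0.4797, -0.3526,  0.0273]), [0.0002447399682711481, 0.00024473996827123056]) (array([ 0.4673, -0.4469,  0.0265]), [0.0001782454348427175, 0.0001782454348427825])
[ 0.4796 -0.3514  0.036 ] [ 0.4683 -0.4403  0.04  ] [ 0.474  -0.3958  0.038 ] 0.08965426834156685 82.75885075273172
[ 0.48   -0.3518  0.036 ] [ 0.4677 -0.4421  0.04  ] [ 0.4738 -0.397   0.038 ] 0.09112132677060676 82.23110728106937
[ 0.4738 -0.3991  0.1229] [[ 0.004   0.133   0.9911]
 [-0.0049  0.9911 -0.133 ]
 [-1.     -0.0043  0.0046]] [-0.1622  0.08    0.0001]
[-50.4343  36.6804  88.1649  -0.0012  54.7912 -42.789 ]
[0.0528, 0.0022, -0.0016, -0.24, 0.27, 0.25]
```

Emit:
{"api": "play_rows", "payload": {
  "rows": [
    [[0.04,0.003,0,-0.2,0.2,0.2,0.06],[0.08,0.003,0,-0.2,0.2,0.2,0.06],[0.095,0.003,0,-0.2,0.2,0.2,0.06],[0.095,0.003,0,-0.2,0.2,0.2,0.06],[0.095,0.003,0,-0.2,0.2,0.2,0.06],[0.095,0.003,0,-0.2,0.2,0.2,0.06]]
  ]
}}

```text
time_s: 6.2
position: [0.4739, -0.3959, 0.0268]
tcp_rot: [[-0.0, 0.13, 0.992], [0.001, 0.992, -0.13], [-1.0, 0.001, -0.0]]
force: [-0.7, -0.1, -0.1]
opening: 0.687
```

Run:
```python
from h import *
C=shot('wrist','w4.png'); s=read_state(); print(s['time_s'],s['position'],s['qvel'],s['force'])
a=cv2.imread('pics/w4.png')[150:310,180:400];cv2.imwrite('pics/w4b.png',cv2.resize(a,None,fx=3,fy=3,interpolation=2))
print(row([.4738,-.3965,.015],-7.5))
```

```text
6.25 [ 0.4738059  -0.39573606  0.02672753] [-0.00819865  0.27072173  0.35906182 -0.01141591 -0.10140337 -0.04841835] [ 0.04301701 -0.06140731  1.02415956]
[0.0117, -0.0008, 0.0001, 0.05, -0.02, -0.04]
```

View pics/w4b.png

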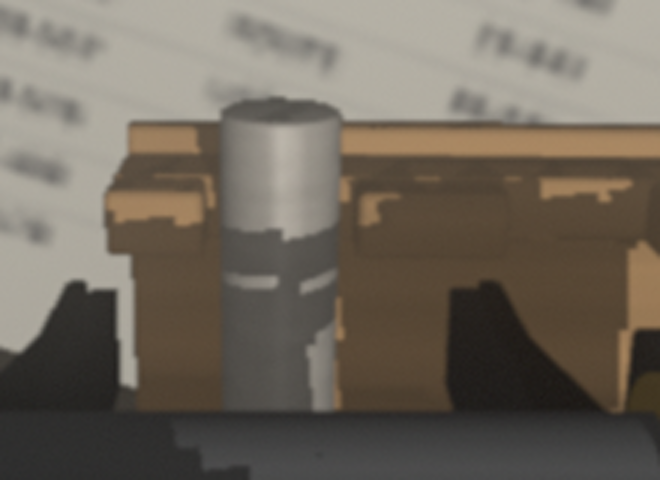

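Emit:
{"api": "play_rows", "payload": {
  "rows": [
    [[0.011,0,0,0,0,0,0.06],[0.011,0,0,0,0,0,0.06],[0.011,0,0,0,0,0,0.04],[0.011,0,0,0,0,0,0.024],[0.011,0,0,0,0,0,0.01],[0.011,0,0,0,0,0,0.01],[0.011,0,0,0,0,0,0.01],[0.011,0,0,0,0,0,0.01],[0.011,0,0,0,0,0,0.01]]
  ]
}}

```text
time_s: 7.15
position: [0.4728, -0.3944, 0.0136]
tcp_rot: [[-0.003, 0.13, 0.992], [0.004, 0.992, -0.13], [-1.0, 0.003, -0.003]]
force: [0.0, -0.9, 0.2]
opening: 0.227
```

Emit:
{"api": "play_rows", "payload": {
  "rows": [
    [[-0.01,0,0,0,0,0,0.01],[-0.03,0,0,0,0,0,0.01],[-0.06,0,0,0,0,0,0.01],[-0.1,0,0,0,0,0,0.01],[-0.135,0,0,0,0,0,0.01],[-0.135,0,0,0,0,0,0.01],[-0.135,0,0,0,0,0,0.01],[-0.135,0,0,0,0,0,0.01]]
  ]
}}

```text
time_s: 7.95
position: [0.472, -0.3937, 0.1472]
tcp_rot: [[-0.005, 0.13, 0.992], [0.007, 0.992, -0.13], [-1.0, 0.006, -0.006]]
force: [0.3, 0.3, -2.3]
opening: 0.225
```

Run:
```python
from h import *
C=shot('wrist','w5.png'); s=read_state(); print(s['time_s'],s['position'],s['qvel'],s['force'],s['opening'],s['tcp_rot'])
a=cv2.imread('pics/w5.png')[130:310,180:400];cv2.imwrite('pics/w5b.png',cv2.resize(a,None,fx=3,fy=3,interpolation=2))
import pickle; pickle.dump({'C':C,'s':s},open('w5.pkl','wb'))
```

```text
8.0 [ 0.47196151 -0.39362161  0.14675402] [ 0.01856745  0.66531136 -0.29872123  0.01517962 -0.07549783 -0.09317737] [ 0.18218345  0.90741958 -2.29400137] 0.2274819713621227 [[-0.00574125  0.12967842  0.99153948]
 [ 0.00716696  0.99153569 -0.12963642]
 [-0.99995784  0.00636205 -0.00662205]]
```

View pics/w5b.png

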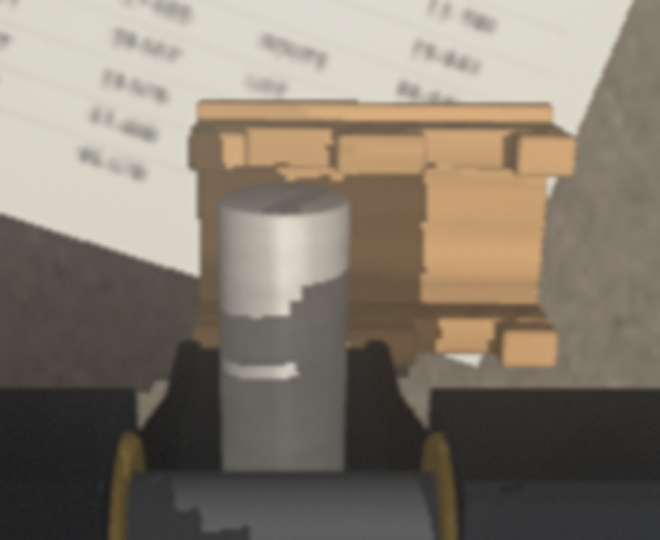

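Run:
```python
from h import *
import pickle
np.set_printoptions(precision=4,suppress=True)
D=pickle.load(open('w5.pkl','rb'));C=D['C'];s=D['s'];R=np.array(s['tcp_rot']);P=np.array(s['position'])
for uv,dx in [((285,199),-.019),((285,213),-.029),((285,185),-.009),((220,199),-.019),((349,199),-.019)]:
    o,v=ray(C,(uv[0]/3+180,uv[1]/3+130)); o=R.T@(o-P);v=R.T@v; print(o+v*(dx-o[0])/v[0])
p=np.load('cradle.npy')
from fit import W
for z in (.15,.12): print(row([*(W(p,(0,69.5,46))[:2]),z],np.degrees(p[2])))
print(row([.46,-.2,.17],-10))
```

```text
[-0.019   0.0424  0.0005]
[-0.029   0.0429  0.0005]
[-0.009   0.0421  0.0006]
[-0.019   0.0424 -0.0094]
[-0.019   0.0424  0.0103]
[-0.0004, 0.4271, -0.0156, 4.69, -0.39, -0.35]
[0.0296, 0.4269, -0.0154, 4.69, -0.39, -0.35]
[-0.0218, 0.1906, -0.0371, 2.55, -0.39, -0.36]
```

Emit:
{"api": "play_rows", "payload": {
  "rows": [
    [[-0.025,0.05,-0.005,1,-0.4,-0.35,0.01],[-0.025,0.1,-0.01,2,-0.4,-0.35,0.01],[-0.025,0.15,-0.0154,3,-0.4,-0.35,0.01],[-0.025,0.2,-0.0154,4,-0.4,-0.35,0.01],[-0.025,0.25,-0.0154,4.7,-0.4,-0.35,0.01],[-0.025,0.3,-0.0154,4.7,-0.4,-0.35,0.01],[-0.025,0.34,-0.0154,4.7,-0.4,-0.35,0.01],[-0.025,0.38,-0.0154,4.7,-0.4,-0.35,0.01],[-0.02,0.41,-0.0154,4.7,-0.4,-0.35,0.01],[-0.01,0.43,-0.0154,4.7,-0.4,-0.35,0.01],[0,0.43,-0.0154,4.7,-0.4,-0.35,0.01],[0,0.43,-0.0154,4.7,-0.4,-0.35,0.01]]
  ]
}}

```text
time_s: 9.2
position: [0.5116, 0.0338, 0.1477]
tcp_rot: [[-0.003, 0.209, 0.978], [-0.003, 0.978, -0.209], [-1.0, -0.003, -0.002]]
force: [-0.5, -0.2, -2.2]
opening: 0.228
```

Run:
```python
from h import *
capture('wrist');capture('wrist')
C=shot('wrist','w6.png');T=shot('top','t6.png');S=shot('scene','s6.png'); s=read_state(); print(s['time_s'],s['position'],s['qvel'],s['force'],s['opening'],s['tcp_rot'])
a=cv2.imread('pics/w6.png')[50:290,170:400];cv2.imwrite('pics/w6b.png',cv2.resize(a,None,fx=2.5,fy=2.5,interpolation=2))
import pickle; pickle.dump({'C':C,'s':s,'T':T,'S':S},open('w6.pkl','wb'))
```

```text
9.45 [0.5137945  0.03238598 0.15026675] [ 0.1148141  -0.498593    0.01466008  0.07186228  0.0009169   0.06016583] [ 0.17991085 -0.13957159 -2.54348887] 0.2256627813412808 [[ 0.00319228  0.21202093  0.97725991]
 [-0.0035119   0.97726124 -0.21200974]
 [-0.99998874 -0.00275525  0.00386429]]
```

View pics/w6b.png

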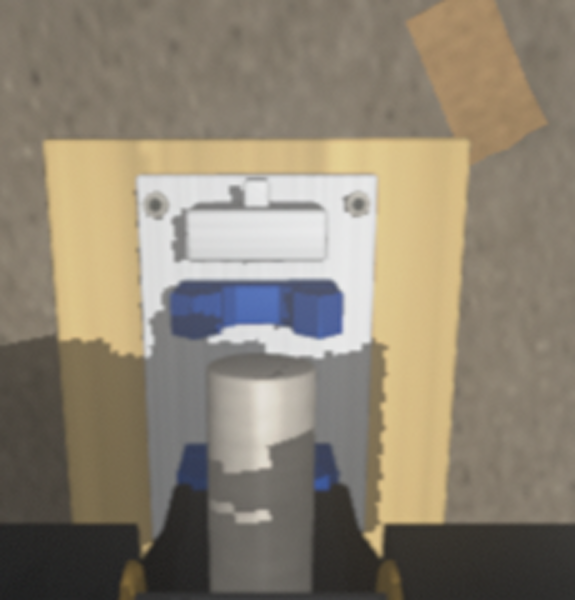

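```bash
cat > fit3.py <<'E'
from h import *
import pickle
from fit import W
from scipy.optimize import least_squares
np.set_printoptions(precision=4,suppress=True)
D=pickle.load(open('w6.pkl','rb'));C=D['C'];s=D['s'];N=np.nan
pts=[((-75,155,15),(43,141)),((75,155,15),(469,140)),((-28.5,100.5,58),(171,N)),((28.5,100.5,58),(343,N)),((-20,93.5,58),(N,337)),((20,93.5,58),(N,337)),((-28.5,38.5,58),(178,N)),((28.5,38.5,58),(338,N)),((0,117,61),(N,260))]
Q=np.array([a for a,_ in pts],float);U=np.array([b for _,b in pts],float)/2.5+[170,50]
fn=lambda x:np.nan_to_num(proj(C,W(x,Q))-U).ravel()
o=least_squares(fn,[.497,-.036,-.21]);p=o.x;print(p,np.degrees(p[2]));print(fn(p).reshape(-1,2).T)
np.save('cradle3.npy',p)
print('lay',W(p,(0,69.5,46)))
R=np.array(s['tcp_rot']);P=np.array(s['position'])
for uv,dx in [((262,367),-.019),((262,379),-.029),((208,367),-.019),((315,367),-.019)]:
    o,v=ray(C,(uv[0]/2.5+170,uv[1]/2.5+50)); o=R.T@(o-P);v=R.T@v; q=o+v*(dx-o[0])/v[0]; print(q, P+R@q)
pc=P+R@np.array([-.019,-.0026,.0005]);print('pin centre',pc,'yaw err',np.degrees(np.arctan2(R[1,2],R[0,2])-p[2]))
print('pin in cradle',W([0,0,0],[0,0,0]), np.array([[np.cos(p[2]),np.sin(p[2])],[-np.sin(p[2]),np.cos(p[2])]])@(pc[:2]-p[:2]))
E
python3 fit3.py
```

```text
[ 0.4976 -0.0363 -0.2082] -11.92929571837074
[[-0.8353  1.1336 -1.5626  1.458   0.      0.     -1.639   1.4612  0.    ]
 [-1.0936 -1.3948  0.      0.      0.3794  0.1756  0.      0.      2.1018]]
lay [0.512  0.0317 0.046 ]
[-0.019   0.0427 -0.0005] [0.5223 0.0743 0.1691]
[-0.029   0.0433 -0.0005] [0.5224 0.0749 0.1791]
[-0.019   0.0427 -0.0103] [0.5127 0.0764 0.1691]
[-0.019   0.0427  0.0091] [0.5317 0.0723 0.1692]
pin centre [0.5137 0.0298 0.1693] yaw err -0.31095150519695103
pin in cradle [0. 0. 0.] [0.002 0.068]
```

Run:
```python
from h import *
for i in range(5):
    capture('top'); s=read_state(); print(s['time_s'],s['position'])
print(row([.5125,.0342,.058],-12))
```

```text
9.5 [0.51385875 0.03247672 0.15039855]
9.55 [0.513834   0.03261196 0.15047527]
9.6 [0.51380288 0.03278935 0.1504764 ]
9.65 [0.51374706 0.0328935  0.15045151]
9.7 [0.51371154 0.03305725 0.1504105 ]
[0.0924, 0.0011, -0.0018, -0.19, 0.23, 0.15]
```

Emit:
{"api": "play_rows", "payload": {
  "rows": [
    [[0.03,0.001,-0.0015,-0.2,0.2,0.1,0.01],[0.06,0.001,-0.0015,-0.2,0.2,0.1,0.01],[0.085,0.001,-0.0015,-0.2,0.2,0.1,0.01],[0.092,0.001,-0.0015,-0.2,0.2,0.1,0.01],[0.092,0.001,-0.0015,-0.2,0.2,0.1,0.01],[0.092,0.001,-0.0015,-0.2,0.2,0.1,0.01],[0.092,0.001,-0.0015,-0.2,0.2,0.1,0.01],[0.092,0.001,-0.0015,-0.2,0.2,0.1,0.01]]
  ]
}}

```text
time_s: 10.5
position: [0.5134, 0.0344, 0.0592]
tcp_rot: [[0.002, 0.207, 0.978], [-0.001, 0.978, -0.207], [-1.0, -0.001, 0.002]]
force: [-0.4, 0.5, -2.6]
opening: 0.227
```

Run:
```python
from h import *
C=shot('wrist','w7.png'); capture('top');capture('top');s=read_state(); print(s['time_s'],s['position'],s['force'],s['opening'])
import pickle; pickle.dump({'C':C,'s':s},open('w7.pkl','wb'))
a=cv2.imread('pics/w7.png')[90:290,180:380];cv2.imwrite('pics/w7b.png',cv2.resize(a,None,fx=3,fy=3,interpolation=2))
print(row([.5125,.0342,.058],-12))
```

```text
10.65 [0.51292254 0.03443609 0.05876113] [-0.1407014   0.08244182 -2.15633404] 0.2251056152947522
[0.0008, -0.0003, -0.0004, 0.05, 0.07, 0.05]
```

View pics/w7b.png

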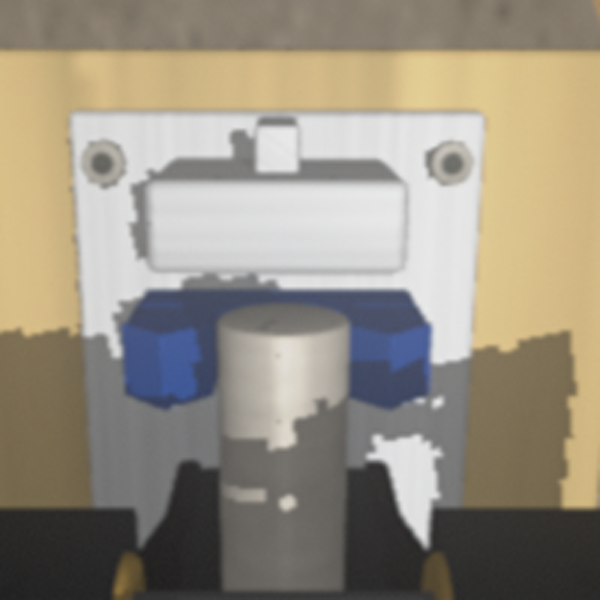

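Emit:
{"api": "play_rows", "payload": {
  "rows": [
    [[0.006,0,-0.0012,0,0,0,0.01],[0.012,0,-0.0012,0,0,0,0.01],[0.018,0,-0.0012,0,0,0,0.01],[0.022,0,-0.0012,0,0,0,0.01],[0.025,0,-0.0012,0,0,0,0.01],[0.025,0,-0.0012,0,0,0,0.01],[0.025,0,-0.0012,0,0,0,0.01]]
  ]
}}

```text
time_s: 11.35
position: [0.5114, 0.0347, 0.033]
tcp_rot: [[-0.0, 0.207, 0.978], [-0.001, 0.978, -0.207], [-1.0, -0.001, -0.0]]
force: [0.3, 0.2, -2.9]
opening: 0.225
```

Run:
```python
from h import *
C=shot('wrist','w8.png'); s=read_state(); print(s['time_s'],s['position'],s['force'],s['moment'],s['opening'])
a=cv2.imread('pics/w8.png')[90:290,180:380];cv2.imwrite('pics/w8b.png',cv2.resize(a,None,fx=3,fy=3,interpolation=2))
```

```text
11.4 [0.51147776 0.03466977 0.03312314] [ 0.16909988  0.1898675  -1.94758206] [-0.05625155  0.05681942 -0.06042313] 0.22715694911396547
```

View pics/w8b.png

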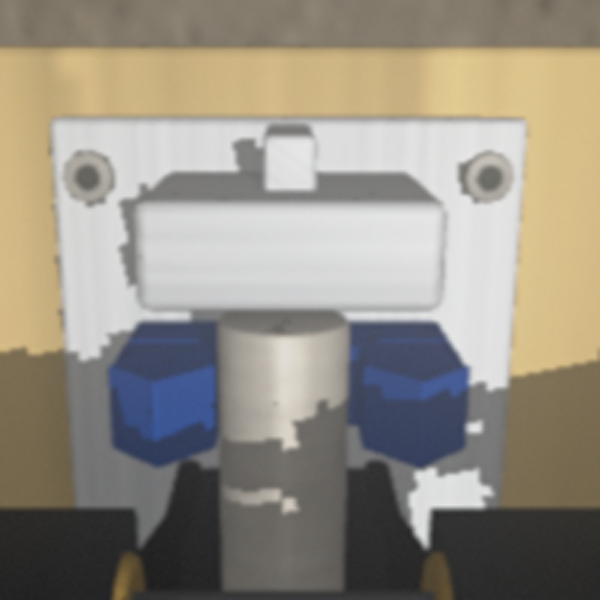

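Emit:
{"api": "play_rows", "payload": {
  "rows": [
    [[0.002,0,0.0005,0,0,0,0.01],[0.004,0,0.0005,0,0,0,0.01],[0.005,0,0.0005,0,0,0,0.01],[0.006,0,0.0005,0,0,0,0.01],[0.006,0,0.0005,0,0,0,0.01],[0.006,0,0.0005,0,0,0,0.01]]
  ]
}}

```text
time_s: 12.0
position: [0.5118, 0.0346, 0.0271]
tcp_rot: [[-0.0, 0.207, 0.978], [-0.001, 0.978, -0.207], [-1.0, -0.001, -0.0]]
force: [0.2, 0.4, -2.2]
opening: 0.226
```

Run:
```python
from h import *
C=shot('wrist','w9.png'); s=read_state(); print(s['time_s'],s['position'],s['force'],s['moment'],s['opening'])
a=cv2.imread('pics/w9.png')[90:290,180:380];cv2.imwrite('pics/w9b.png',cv2.resize(a,None,fx=3,fy=3,interpolation=2))
```

```text
12.05 [0.51188889 0.03457312 0.02711956] [-0.57835385  0.98385224 -1.42261565] [-0.10010347 -0.00858502  0.03617253] 0.22659009834224506
```

View pics/w9b.png

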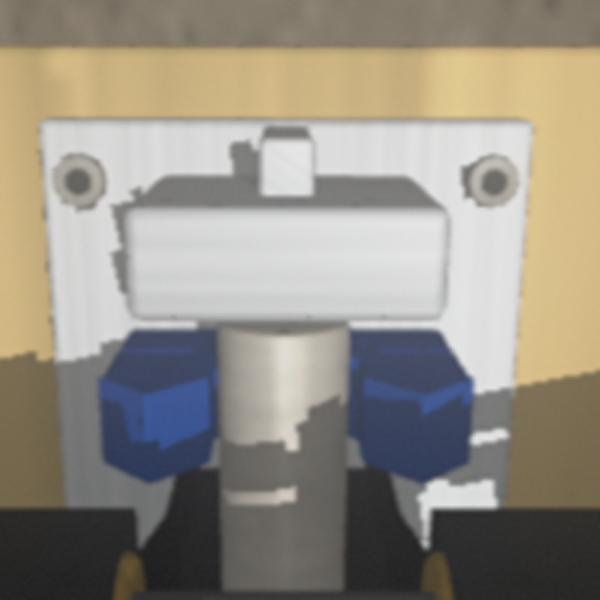

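Emit:
{"api": "play_rows", "payload": {
  "rows": [
    [[0.001,0,0.0003,0,0,0,0.01],[0.0015,0,0.0003,0,0,0,0.01],[0.0015,0,0.0003,0,0,0,0.01]]
  ]
}}

```text
time_s: 12.35
position: [0.5123, 0.0345, 0.0257]
tcp_rot: [[0.0, 0.207, 0.978], [-0.001, 0.978, -0.207], [-1.0, -0.001, 0.0]]
force: [0.4, -0.4, -2.0]
opening: 0.224
```

Emit:
{"api": "play_rows", "payload": {
  "rows": [
    [[0.0008,0,0,0,0,0,0.01],[0.0015,0,0,0,0,0,0.01],[0.0015,0,0,0,0,0,0.01]]
  ]
}}

```text
time_s: 12.65
position: [0.5123, 0.0345, 0.0255]
tcp_rot: [[0.001, 0.207, 0.978], [-0.001, 0.978, -0.207], [-1.0, -0.001, 0.001]]
force: [-1.8, 0.5, 10.6]
opening: 0.224
```

Contact (about +12 N), so the pin is down in the saddles. Next I let go and rise.

Emit:
{"api": "play_rows", "payload": {
  "rows": [
    [[-0.001,0,0,0,0,0,0.022],[-0.001,0,0,0,0,0,0.03],[-0.001,0,0,0,0,0,0.045],[-0.001,0,0,0,0,0,0.055],[-0.001,0,0,0,0,0,0.055],[-0.001,0,0,0,0,0,0.055],[-0.001,0,0,0,0,0,0.055]]
  ]
}}

```text
time_s: 13.35
position: [0.5121, 0.0345, 0.025]
tcp_rot: [[-0.0, 0.207, 0.978], [-0.001, 0.978, -0.207], [-1.0, -0.001, -0.0]]
force: [0.7, 0.7, -0.8]
opening: 0.618
```

Emit:
{"api": "play_rows", "payload": {
  "rows": [
    [[-0.02,0,0,0,0,0,0.055],[-0.06,0,0,0,0,0,0.055],[-0.1,0,0,0,0,0,0.055],[-0.14,0,0,0,0,0,0.055],[-0.18,-0.02,0,0,0,0,0.055],[-0.18,-0.05,0,0,0,0,0.055],[-0.18,-0.05,0,0,0,0,0.055],[-0.18,-0.05,0,0,0,0,0.055],[-0.18,-0.05,0,0,0,0,0.055]]
  ]
}}

```text
time_s: 14.25
position: [0.5012, -0.0136, 0.2045]
tcp_rot: [[-0.002, 0.207, 0.978], [-0.0, 0.978, -0.207], [-1.0, -0.0, -0.002]]
force: [0.2, 0.1, -0.2]
opening: 0.633
```

Run:
```python
from h import *
capture('top');capture('top')
C=shot('wrist','w10.png'); s=read_state(); print(s['time_s'],s['position'],s['qvel'],s['force'],s['moment'],s['opening'])
import pickle; pickle.dump({'C':C,'s':s},open('w10.pkl','wb'))
a=cv2.imread('pics/w10.png')[70:290,190:360];cv2.imwrite('pics/w10b.png',cv2.resize(a,None,fx=2.7,fy=2.7,interpolation=2))
```

```text
14.4 [ 0.50150346 -0.01349581  0.20441723] [-0.08229472 -0.14820724 -0.19428698 -0.09851447 -0.00225237 -0.09785099] [-0.70023549  0.26598486 -0.25312784] [-0.12922405  0.03302594 -0.00963238] 0.6304947174873438
```

View pics/w10b.png

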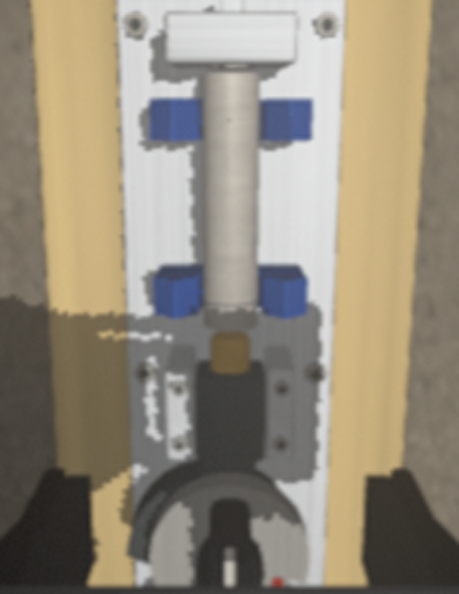

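Run:
```python
from h import *
print(row([.4854,-.093,.21],-12))
```

```text
[-0.0055, -0.0811, 0.0006, 0.11, -0.1, 0.04]
```

Emit:
{"api": "play_rows", "payload": {
  "rows": [
    [[-0.006,-0.05,0.0006,0,0,0,0.055],[-0.006,-0.081,0.0006,0,0,0,0.055],[-0.006,-0.081,0.0006,0,0,0,0.055],[-0.006,-0.081,0.0006,0,0,0,0.055],[-0.006,-0.081,0.0006,0,0,0,0.055],[-0.006,-0.081,0.0006,0,0,0,0.055]]
  ]
}}

```text
time_s: 15.0
position: [0.4856, -0.0924, 0.211]
tcp_rot: [[-0.001, 0.206, 0.979], [-0.0, 0.979, -0.206], [-1.0, -0.0, -0.001]]
force: [-0.2, 0.5, 0.2]
opening: 0.63
```

Run:
```python
from h import *
capture('top');capture('top')
C=shot('wrist','w11.png'); s=read_state(); print(s['time_s'],s['position'],s['qvel'],s['force'],s['moment'],s['opening'])
import pickle; D={'C':C,'s':s}
for x in ['cam_knob','knob_grip','cam_centre','plunger_arc']:
    r=trace('wrist',x); D[x]=r; print(x,[(round(q['p'],2),np.round(q['at']).tolist(),int(q['mask'].sum())) for q in r])
pickle.dump(D,open('w11.pkl','wb'))
a=cv2.imread('pics/w11.png')[60:290,170:380];cv2.imwrite('pics/w11b.png',cv2.resize(a,None,fx=2.6,fy=2.6,interpolation=2))
```

```text
15.15 [ 0.48568151 -0.09278965  0.21113127] [-0.29723924 -0.0646469  -0.03820132 -0.03222107 -0.01125324 -0.00871884] [ 0.93089216  1.06082971 -1.04642801] [-0.09371801  0.03551576 -0.0050854 ] 0.6350837319093222
cam_knob []
knob_grip [(0.64, [272.0, 196.0], 3677), (0.19, [199.0, 337.0], 245)]
cam_centre [(0.83, [273.0, 134.0], 34126), (0.4, [270.0, 198.0], 3617)]
plunger_arc [(0.84, [272.0, 246.0], 2919)]
```

View pics/w11b.png

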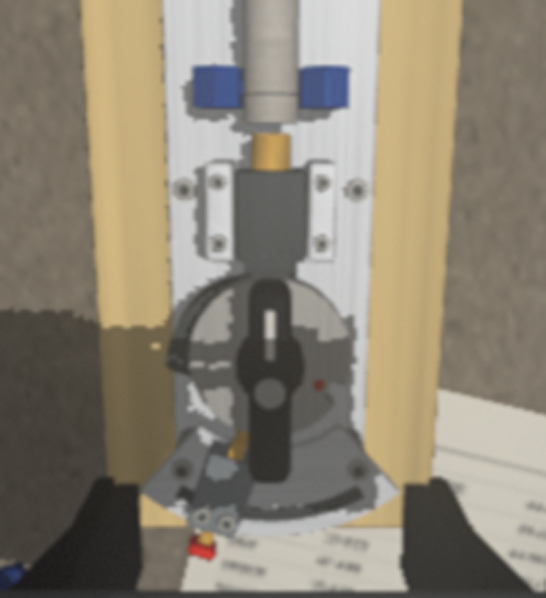

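Run:
```python
from h import *
import pickle
from fit import W
np.set_printoptions(precision=4,suppress=True)
D=pickle.load(open('w11.pkl','rb'));C=D['C'];s=D['s']
g=lambda x,y:(x/2.6+170,y/2.6+60)
a,b=onz(C,g(269,278),.114),onz(C,g(269,483),.114);print(a,b,(a+b)/2,np.linalg.norm(a-b),np.degrees(np.arctan2(*(a-b)[1::-1])))
for f in ('cradle.npy','cradle3.npy'):
    p=np.load(f);print(W(p,(0,-58,100)))
c=(a+b)/2
for n,q in [('dot',(319,384)),('plunger',(237,443)),('button',(202,548))]:
    w=onz(C,g(*q),.072 if n!='button' else .066); print(n,w,np.degrees(np.arctan2(*(w-c)[1::-1])),np.linalg.norm((w-c)[:2]))
im=cv2.imread('pics/w11.png')[160:270,220:330];cv2.imwrite('pics/w11c.png',cv2.resize(im,None,fx=5.4,fy=5.4,interpolation=2))
```

```text
[ 0.4927 -0.0567  0.114 ] [ 0.4786 -0.124   0.114 ] [ 0.4857 -0.0904  0.114 ] 0.06873482784154897 78.15253505475977
[ 0.485  -0.0927  0.1   ]
[ 0.4856 -0.0931  0.1   ]
dot [ 0.5013 -0.1064  0.072 ] -45.70736573528081 0.022401905199195042
plunger [ 0.4663 -0.1231  0.072 ] -120.69464409029149 0.038046186749839395
button [ 0.4419 -0.1666  0.066 ] -119.87423898017025 0.0879087156310483
```

View pics/w11c.png

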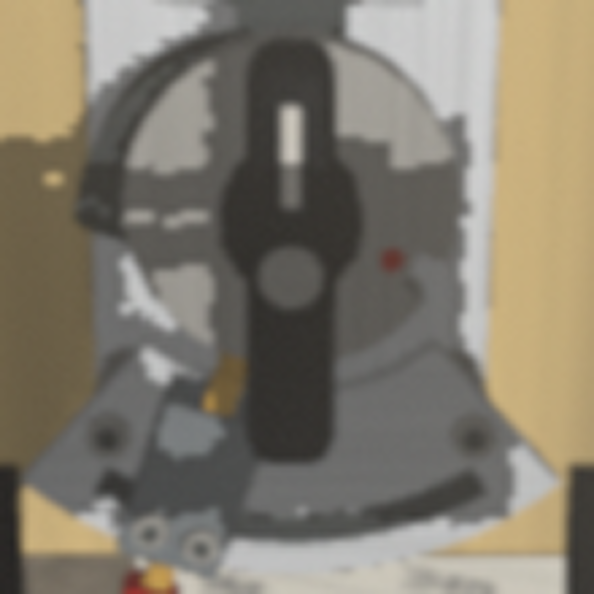

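Run:
```python
from h import *
import pickle
np.set_printoptions(precision=4,suppress=True)
D=pickle.load(open('w11.pkl','rb'));C=D['C'];s=D['s']
g=lambda x,y:(x/5.4+220,y/5.4+160)
c=np.array([.4855,-.0925,0])
for n,q,z in [('dot',(392,260),.072),('notchin',(405,282),.072),('notch out',(422,295),.072),('pl top',(228,380),.069),('button',(150,585),.066),('screws',(176,542),.074)]:
    w=onz(C,g(*q),z); print(n,w,np.degrees(np.arctan2(*(w-c)[1::-1])),np.linalg.norm((w-c)[:2]))
print(row([.4855,-.0925,.081],-12.0))
print(s['joint_positions'])
```

```text
dot [ 0.5012 -0.1068  0.072 ] -42.46071812138348 0.021216800296116126
notchin [ 0.5027 -0.1114  0.072 ] -47.71922252036512 0.025518890282835233
notch out [ 0.5052 -0.1144  0.072 ] -48.043216599733185 0.02949626152885104
pl top [ 0.467  -0.1244  0.069 ] -120.19315758805656 0.03685667022591925
button [ 0.4426 -0.1638  0.066 ] -120.99926220037685 0.08322560512077248
screws [ 0.451  -0.1522  0.074 ] -120.00497337132308 0.06899377906583469
[0.1302, 0.0009, -0.0004, 0.07, -0.0, 0.05]
[-23.7599  21.1459 101.21    -0.0536  57.6512 -11.8608]
```

Emit:
{"api": "play_rows", "payload": {
  "rows": [
    [[0.04,0.001,-0.0004,0,0,0,0.055],[0.08,0.001,-0.0004,0,0,0,0.055],[0.08,0.001,-0.0004,0,0,0,0.055],[0.08,0.001,-0.0004,0,0,0,0.055],[0.08,0.001,-0.0004,0,0,0,0.055]]
  ]
}}

```text
time_s: 15.85
position: [0.4868, -0.0932, 0.1328]
tcp_rot: [[0.003, 0.207, 0.978], [-0.002, 0.978, -0.207], [-1.0, -0.002, 0.003]]
force: [-0.3, 0.6, 0.4]
opening: 0.625
```

Run:
```python
from h import *
capture('top')
C=shot('wrist','w12.png'); s=read_state(); print(s['time_s'],s['position'],s['force'],s['moment'],s['opening'])
a=cv2.imread('pics/w12.png')[90:300,180:380];cv2.imwrite('pics/w12b.png',cv2.resize(a,None,fx=2.8,fy=2.8,interpolation=2))
import pickle; pickle.dump({'C':C,'s':s},open('w12.pkl','wb'))
print(row([.4855,-.0925,.081],-12.0))
```

```text
15.95 [ 0.48683871 -0.09318484  0.13309225] [ 0.12219466 -0.48185322 -0.55935944] [-0.06244379  0.07900027 -0.01019521] 0.6324834824577287
[0.0521, 0.0005, -0.0017, 0.05, 0.23, 0.1]
```

View pics/w12b.png

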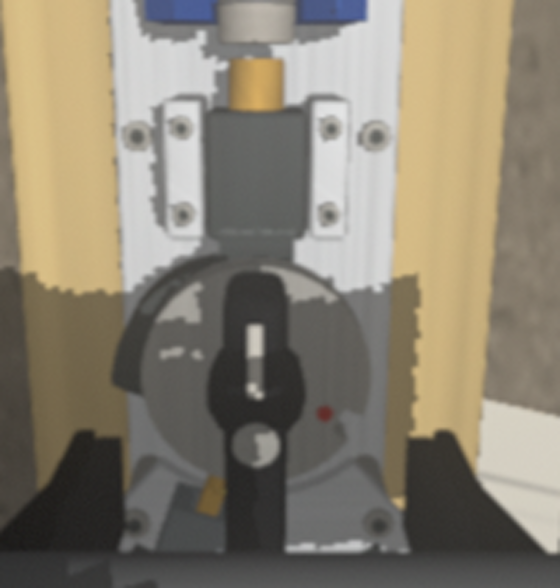

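Emit:
{"api": "play_rows", "payload": {
  "rows": [
    [[0.02,0.0005,-0.0015,0,0.2,0.1,0.055],[0.04,0.0005,-0.0015,0,0.2,0.1,0.055],[0.05,0.0005,-0.0015,0,0.2,0.1,0.055],[0.051,0.0005,-0.0015,0,0.2,0.1,0.055],[0.051,0.0005,-0.0015,0,0.2,0.1,0.055],[0.051,0.0005,-0.0015,0,0.2,0.1,0.055]]
  ]
}}

```text
time_s: 16.55
position: [0.4848, -0.0922, 0.0811]
tcp_rot: [[-0.001, 0.207, 0.978], [0.001, 0.978, -0.207], [-1.0, 0.0, -0.002]]
force: [0.4, 0.1, -0.1]
opening: 0.634
```

Run:
```python
from h import *
C=shot('wrist','w13.png'); s=read_state(); print(s['time_s'],s['position'],s['force'],s['moment'],s['opening'])
a=cv2.imread('pics/w13.png')[90:300,180:380];cv2.imwrite('pics/w13b.png',cv2.resize(a,None,fx=2.8,fy=2.8,interpolation=2))
print(row([.4855,-.0925,.081],-12.0))
```

```text
16.6 [ 0.4847589  -0.09212967  0.08108067] [-0.1651354  -0.70847285  0.53015128] [-0.12158405  0.13002154  0.01162619] 0.6325522381586958
[0.0001, -0.0002, 0.0008, 0.05, -0.09, -0.03]
```

View pics/w13b.png

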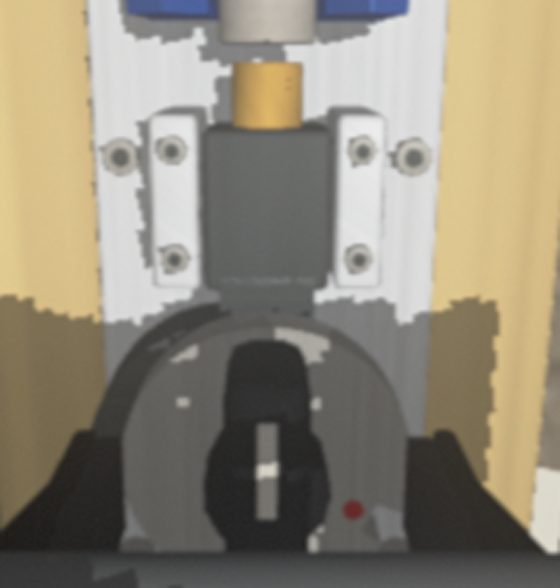

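Emit:
{"api": "play_rows", "payload": {
  "rows": [
    [[0,0,0.0007,0,0,0,0.03],[0,0,0.0007,0,0,0,0.015],[0,0,0.0007,0,0,0,0.005],[0,0,0.0007,0,0,0,0.005],[0,0,0.0007,0,0,0,0.005],[0,0,0.0007,0,0,0,0.005],[0,0,0.0007,0,0,0,0.005]]
  ]
}}

```text
time_s: 17.3
position: [0.4853, -0.0922, 0.0803]
tcp_rot: [[-0.002, 0.207, 0.978], [0.001, 0.978, -0.207], [-1.0, 0.001, -0.002]]
force: [1.4, 0.4, -0.7]
opening: 0.27
```

Run:
```python
from h import *
for i in range(4):
    s=read_state(); print(s['time_s'],s['position'],s['force'],s['moment'],s['opening'],s['tau'],s['joint_positions'][5]); capture('top')
```

```text
17.3 [ 0.48532052 -0.09216784  0.08026185] [ 1.39640382  0.35949058 -0.67965606] [-0.07642234 -0.16783099 -0.00409721] 0.27017172884829893 [-2.84732189e-01 -3.76651812e+01 -7.77950406e+00 -1.21377376e-01
  4.51701824e-01  2.97477280e-03] -11.811246594557929
17.35 [ 0.48528138 -0.09216294  0.08025699] [ 0.76980462  0.09917545 -0.27288022] [-0.10178368 -0.21359072 -0.0201109 ] 0.26673999474053156 [-3.06249987e-01 -3.76812315e+01 -7.70548224e+00 -1.35980872e-01
  4.92368303e-01  2.97632956e-03] -11.814216324387163
17.4 [ 0.48527301 -0.09216393  0.08026312] [ 1.48244307  0.85508481 -1.13315424] [-0.04321996 -0.26419051 -0.03720772] 0.2696562574656396 [-3.27763706e-01 -3.76987553e+01 -7.62992978e+00 -1.50600574e-01
  5.32918833e-01  3.27927686e-03] -11.813143874324382
17.45 [ 0.48529252 -0.09215185  0.08024725] [ 1.69654831  1.09037914 -0.41435052] [-0.05776665 -0.26298599 -0.03224638] 0.2684311154830241 [-3.50813465e-01 -3.77161181e+01 -7.55417973e+00 -1.65000949e-01
  5.73370233e-01  3.76978496e-03] -11.813278538824575
```

Run:
```python
from h import *
import pickle
C=pickle.load(open('w11.pkl','rb'))['C']
for z in (.114,.107,.1,.093,.086,.08,.072): 
    q=proj(C,[[.4855,-.0925,z]])[0]; K=324.; print(z,(q-[220,160])*5.4)
    K_,k,R,t=cam(C); d=(R@np.array([.4855,-.0925,z])+t)[2]; print('bulge diam if here',140/5.4/324.25*d)
```

```text
0.114 [290.32882133 271.29760492]
bulge diam if here 0.02173057803683975
0.107 [290.37001303 258.33637706]
bulge diam if here 0.022266248757723244
0.1 [290.4092686  245.98411747]
bulge diam if here 0.022801919478606738
0.093 [290.44672149 234.19886424]
bulge diam if here 0.02333759019949023
0.086 [290.48249317 222.94242669]
bulge diam if here 0.023873260920373725
0.08 [290.51190075 213.68845779]
bulge diam if here 0.024332407252559578
0.072 [290.54942653 201.8796579 ]
bulge diam if here 0.024944602362140716
```

Emit:
{"api": "play_rows", "payload": {
  "rows": [
    [[0,0,0,0,0,0,0.04],[0,0,0,0,0,0,0.04],[-0.008,0,0,0,0,0,0.04],[-0.008,0,0,0,0,0,0.04],[-0.008,0,0,0,0,0,0.015],[-0.008,0,0,0,0,0,0.002],[-0.008,0,0,0,0,0,0.002],[-0.008,0,0,0,0,0,0.002],[-0.008,0,0,0,0,0,0.002]]
  ]
}}

```text
time_s: 18.4
position: [0.4853, -0.0922, 0.0882]
tcp_rot: [[-0.002, 0.207, 0.978], [0.001, 0.978, -0.207], [-1.0, 0.001, -0.002]]
force: [1.4, -0.1, -1.3]
opening: 0.161
```

Run:
```python
from h import *
for i in range(3):
    s=read_state(); print(s['time_s'],s['position'],s['force'],s['moment'],s['opening'],s['tau'][5],s['joint_positions'][5]); capture('top')
```

```text
18.4 [ 0.4853198  -0.09216227  0.08815506] [ 1.43846288 -0.11153937 -1.34181317] [-0.06691214 -0.15038825 -0.02667655] 0.16122616364829115 -0.016956806648522615 -11.812203122919263
18.45 [ 0.48530127 -0.09215233  0.08816556] [ 1.52357409 -0.09975479 -2.32198801] [-0.05901691 -0.19338146 -0.01989496] 0.15393677739007086 -0.01732650271151215 -11.81050543266475
18.5 [ 0.48527966 -0.09212983  0.08814848] [ 1.22892515  0.07499121 -1.52924496] [-0.07847679 -0.23468015 -0.01644842] 0.1658754002607315 -0.018258668133057654 -11.809890475185973
```

Emit:
{"api": "play_rows", "payload": {
  "rows": [
    [[0,0,0,6,0,0,0.002],[0,0,0,12,0,0,0.002],[0,0,0,18,0,0,0.002],[0,0,0,24,0,0,0.002],[0,0,0,30,0,0,0.002],[0,0,0,30,0,0,0.002],[0,0,0,30,0,0,0.002]]
  ]
}}

```text
time_s: 19.25
position: [0.4857, -0.0924, 0.0882]
tcp_rot: [[-0.001, 0.667, 0.745], [0.001, 0.745, -0.667], [-1.0, -0.0, -0.002]]
force: [4.5, 0.1, -4.5]
opening: 0.156
```

```bash
cat > st.py <<'E'
from h import *
np.set_printoptions(precision=3,suppress=True)
F=[];M=[]
for i in range(3):
    s=read_state();F.append(s['force']);M.append(s['moment']); 
    if i<2: capture('scene')
R=np.array(s['tcp_rot']); print(s['time_s'],s['position'],'F',np.mean(F,0),'Mz',np.array(M)[:,2],'op',s['opening'],'tau6',s['tau'][5],'turn',-12.0-np.degrees(np.arctan2(R[1,2],R[0,2])))
E
python3 st.py
```

```text
19.35 [ 0.486 -0.092  0.088] F [ 4.663 -0.205 -4.582] Mz [0.119 0.086 0.137] op 0.15829914344735707 tau6 0.09211500640958548 turn 29.865560992917764
```

Emit:
{"api": "play_rows", "payload": {
  "rows": [
    [[0,0,0,3,0,0,0.002],[0,0,0,6,0,0,0.002],[0,0,0,8,0,0,0.002],[0,0,0,8,0,0,0.002]]
  ]
}}

```text
time_s: 19.75
position: [0.4858, -0.0925, 0.0882]
tcp_rot: [[-0.001, 0.765, 0.644], [0.001, 0.644, -0.765], [-1.0, -0.0, -0.001]]
force: [4.1, -1.0, -7.0]
opening: 0.158
```

```bash
python3 st.py
```

```text
19.85 [ 0.486 -0.092  0.088] F [ 4.395 -0.931 -6.671] Mz [0.09  0.081 0.088] op 0.15584693196956279 tau6 0.09113366715610027 turn 37.87242340208487
```

Emit:
{"api": "play_rows", "payload": {
  "rows": [
    [[0,0,0,2,0,0,0.002],[0,0,0,4,0,0,0.002],[0,0,0,5,0,0,0.002],[0,0,0,5,0,0,0.002]]
  ]
}}

```text
time_s: 20.25
position: [0.4859, -0.0925, 0.0882]
tcp_rot: [[-0.001, 0.818, 0.575], [0.001, 0.575, -0.818], [-1.0, -0.001, -0.001]]
force: [5.7, -1.0, -7.0]
opening: 0.157
```

```bash
python3 st.py
```

```text
20.35 [ 0.486 -0.093  0.088] F [ 5.142 -0.668 -6.669] Mz [0.078 0.067 0.067] op 0.1634164599334013 tau6 0.09055761387571692 turn 42.87166656610421
```

Emit:
{"api": "play_rows", "payload": {
  "rows": [
    [[0,0,0,2,0,0,0.002],[0,0,0,4,0,0,0.002],[0,0,0,5,0,0,0.002],[0,0,0,5,0,0,0.002]]
  ]
}}

```text
time_s: 20.75
position: [0.4859, -0.0926, 0.0882]
tcp_rot: [[-0.001, 0.865, 0.502], [0.0, 0.502, -0.865], [-1.0, -0.001, -0.001]]
force: [5.2, -1.9, -7.0]
opening: 0.156
```

```bash
python3 st.py
```

```text
20.85 [ 0.486 -0.093  0.088] F [ 4.997 -1.664 -6.502] Mz [0.125 0.086 0.096] op 0.15511494518734428 tau6 0.10117384605109692 turn 47.86258487022335
```

Emit:
{"api": "play_rows", "payload": {
  "rows": [
    [[0,0,0,2,0,0,0.002],[0,0,0,4,0,0,0.002],[0,0,0,6,0,0,0.002],[0,0,0,6,0,0,0.002]]
  ]
}}

```text
time_s: 21.25
position: [0.4859, -0.0927, 0.0882]
tcp_rot: [[-0.001, 0.913, 0.409], [0.0, 0.409, -0.913], [-1.0, -0.001, -0.001]]
force: [6.0, -2.4, -6.9]
opening: 0.157
```

```bash
python3 st.py
```

```text
21.35 [ 0.486 -0.093  0.088] F [ 5.355 -1.832 -7.206] Mz [0.113 0.083 0.118] op 0.1593077658152277 tau6 0.10997791076079011 turn 53.86002845605715
```

Emit:
{"api": "play_rows", "payload": {
  "rows": [
    [[0,0,0,2,0,0,0.002],[0,0,0,4,0,0,0.002],[0,0,0,4,0,0,0.002]]
  ]
}}

```text
time_s: 21.65
position: [0.486, -0.0928, 0.0882]
tcp_rot: [[-0.001, 0.939, 0.344], [0.0, 0.344, -0.939], [-1.0, -0.001, -0.0]]
force: [5.7, -1.6, -6.3]
opening: 0.155
```

```bash
python3 st.py
```

```text
21.75 [ 0.486 -0.093  0.088] F [ 5.258 -1.389 -6.651] Mz [0.142 0.092 0.104] op 0.15991053182308804 tau6 0.12425127904862165 turn 57.85678411029616
```

Emit:
{"api": "play_rows", "payload": {
  "rows": [
    [[0,0,0,2,0,0,0.002],[0,0,0,4,0,0,0.002],[0,0,0,4,0,0,0.002]]
  ]
}}

```text
time_s: 22.05
position: [0.486, -0.0929, 0.0882]
tcp_rot: [[-0.001, 0.961, 0.278], [0.0, 0.278, -0.961], [-1.0, -0.001, -0.0]]
force: [4.7, -2.7, -8.6]
opening: 0.165
```

```bash
python3 st.py
```

```text
22.15 [ 0.486 -0.093  0.088] F [ 4.907 -1.985 -7.821] Mz [0.127 0.131 0.075] op 0.160631624138206 tau6 0.11652152286842465 turn 61.858187215628774
```

Emit:
{"api": "play_rows", "payload": {
  "rows": [
    [[0,0,0,2,0,0,0.002],[0,0,0,3,0,0,0.002],[0,0,0,3,0,0,0.002]]
  ]
}}

```text
time_s: 22.45
position: [0.486, -0.0929, 0.0882]
tcp_rot: [[-0.001, 0.974, 0.227], [0.0, 0.227, -0.974], [-1.0, -0.001, -0.0]]
force: [6.0, -1.9, -7.1]
opening: 0.157
```

```bash
python3 st.py
```

```text
22.55 [ 0.486 -0.093  0.088] F [ 5.49  -2.136 -6.974] Mz [0.115 0.171 0.132] op 0.15542604188307532 tau6 0.13026540633291006 turn 64.85059419047707
```

Now 2° steps near the expected drop (about 70–72°).

Emit:
{"api": "play_rows", "payload": {
  "rows": [
    [[0,0,0,1,0,0,0.002],[0,0,0,2,0,0,0.002],[0,0,0,2,0,0,0.002]]
  ]
}}

```text
time_s: 22.85
position: [0.486, -0.0929, 0.0882]
tcp_rot: [[-0.001, 0.981, 0.193], [-0.0, 0.193, -0.981], [-1.0, -0.001, -0.0]]
force: [4.3, -2.8, -7.3]
opening: 0.157
```

```bash
python3 st.py
```

```text
22.95 [ 0.486 -0.093  0.088] F [ 4.448 -2.32  -6.976] Mz [0.142 0.155 0.153] op 0.15816893010351396 tau6 0.1409392012283206 turn 66.84531785940023
```

Emit:
{"api": "play_rows", "payload": {
  "rows": [
    [[0,0,0,1,0,0,0.002],[0,0,0,1.5,0,0,0.002],[0,0,0,1.5,0,0,0.002]]
  ]
}}

```text
time_s: 23.25
position: [0.486, -0.093, 0.0882]
tcp_rot: [[-0.001, 0.986, 0.168], [-0.0, 0.168, -0.986], [-1.0, -0.001, -0.0]]
force: [5.1, -2.3, -7.4]
opening: 0.16
```

```bash
python3 st.py
```

```text
23.35 [ 0.486 -0.093  0.088] F [ 5.118 -2.149 -6.974] Mz [0.154 0.203 0.09 ] op 0.1591820188821943 tau6 0.13373805675655603 turn 68.34593715067344
```

Emit:
{"api": "play_rows", "payload": {
  "rows": [
    [[0,0,0,1,0,0,0.002],[0,0,0,1.5,0,0,0.002],[0,0,0,1.5,0,0,0.002]]
  ]
}}

```text
time_s: 23.65
position: [0.486, -0.093, 0.0882]
tcp_rot: [[-0.001, 0.99, 0.142], [-0.0, 0.142, -0.99], [-1.0, -0.001, 0.0]]
force: [5.4, -2.7, -6.0]
opening: 0.16
```

```bash
python3 st.py
```

```text
23.75 [ 0.486 -0.093  0.088] F [ 4.855 -2.264 -6.761] Mz [0.144 0.123 0.121] op 0.1591172080336343 tau6 0.1451385486871004 turn 69.84266634091536
```

Emit:
{"api": "play_rows", "payload": {
  "rows": [
    [[0,0,0,1,0,0,0.002],[0,0,0,1.5,0,0,0.002],[0,0,0,1.5,0,0,0.002]]
  ]
}}

```text
time_s: 24.05
position: [0.4861, -0.093, 0.0882]
tcp_rot: [[-0.001, 0.993, 0.116], [-0.0, 0.116, -0.993], [-1.0, -0.001, 0.0]]
force: [4.2, -2.7, -7.6]
opening: 0.158
```

```bash
python3 st.py
```

```text
24.15 [ 0.486 -0.093  0.088] F [ 5.088 -2.157 -7.811] Mz [0.099 0.118 0.151] op 0.16080118622419282 tau6 0.138767771422863 turn 71.34181645715282
```

Emit:
{"api": "play_rows", "payload": {
  "rows": [
    [[0,0,0,1,0,0,0.002],[0,0,0,1.5,0,0,0.002],[0,0,0,1.5,0,0,0.002]]
  ]
}}

```text
time_s: 24.45
position: [0.486, -0.093, 0.0882]
tcp_rot: [[-0.001, 0.996, 0.09], [-0.0, 0.09, -0.996], [-1.0, -0.001, 0.0]]
force: [4.6, -2.7, -7.4]
opening: 0.159
```

```bash
python3 st.py
```

```text
24.55 [ 0.486 -0.093  0.088] F [ 4.729 -3.024 -6.901] Mz [0.085 0.103 0.134] op 0.15502221561164475 tau6 0.10290953563526273 turn 72.84965321402348
```

Run:
```python
from h import *
C=shot('wrist','w14.png'); S=shot('scene','s14.png')
a=cv2.imread('pics/w14.png')[90:300,180:380];b=cv2.imread('pics/s14.png')[190:270,230:350]; 
a=cv2.resize(a,None,fx=1.9,fy=1.9,interpolation=2);b=cv2.resize(b,(400,267),interpolation=2);
b=cv2.copyMakeBorder(b,0,a.shape[0]-267,0,0,0);cv2.imwrite('pics/c14.png',np.hstack([a,b]))
```

```text
(no output)
```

View pics/c14.png

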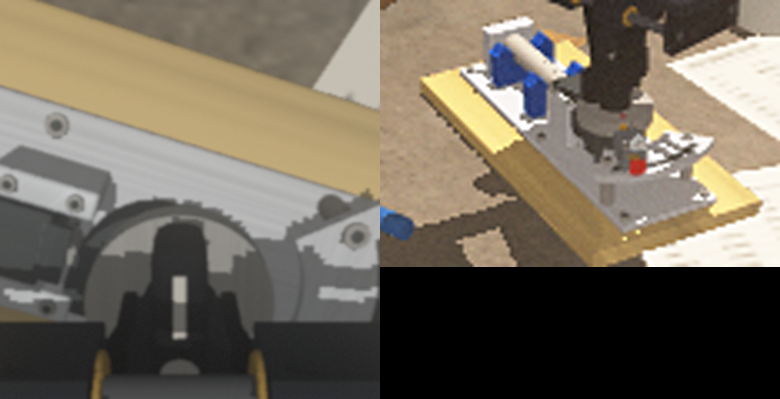

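Emit:
{"api": "play_rows", "payload": {
  "rows": [
    [[0,0,0,0.5,0,0,0.002],[0,0,0,1,0,0,0.002],[0,0,0,1,0,0,0.002]]
  ]
}}

```text
time_s: 24.95
position: [0.486, -0.0931, 0.0882]
tcp_rot: [[-0.001, 0.997, 0.072], [-0.0, 0.072, -0.997], [-1.0, -0.001, 0.0]]
force: [4.1, -2.4, -7.6]
opening: 0.159
```

```bash
python3 st.py
```

```text
25.05 [ 0.486 -0.093  0.088] F [ 4.76  -3.239 -7.156] Mz [0.107 0.09  0.065] op 0.1598536990557421 tau6 0.06804551929235458 turn 73.86497754123393
```

Emit:
{"api": "play_rows", "payload": {
  "rows": [
    [[0,0,0,0.5,0,0,0.002],[0,0,0,1,0,0,0.002],[0,0,0,1,0,0,0.002]]
  ]
}}

```text
time_s: 25.35
position: [0.486, -0.0931, 0.0882]
tcp_rot: [[-0.001, 0.999, 0.055], [-0.0, 0.055, -0.999], [-1.0, -0.001, 0.0]]
force: [5.2, -3.5, -7.4]
opening: 0.155
```

```bash
python3 st.py
```

```text
25.45 [ 0.486 -0.093  0.088] F [ 4.539 -3.504 -7.441] Mz [0.126 0.038 0.127] op 0.15785550396672549 tau6 0.04476017318665981 turn 74.86722475747999
```

```bash
python3 st.py
python3 - <<'E'
from h import *
S=shot('scene','s15.png')
b=[cv2.resize(cv2.imread('pics/'+n)[215:255,280:330],(390,312),interpolation=2) for n in ('s14.png','s15.png')]
cv2.imwrite('pics/c15.png',np.hstack(b))
E
```

```text
25.55 [ 0.486 -0.093  0.088] F [ 4.622 -2.911 -7.104] Mz [0.127 0.12  0.08 ] op 0.15737186061594732 tau6 0.044132808689028025 turn 74.86580216037132
```

View pics/c15.png

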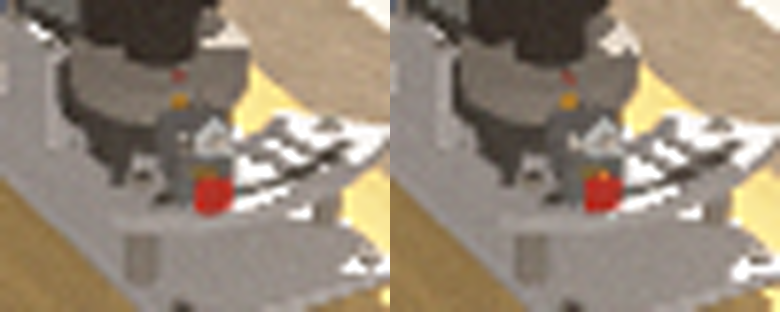

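Emit:
{"api": "play_rows", "payload": {
  "rows": [
    [[0,0,0,0.5,0,0,0.002],[0,0,0,1,0,0,0.002],[0,0,0,1,0,0,0.002]]
  ]
}}

```text
time_s: 25.9
position: [0.486, -0.0931, 0.0882]
tcp_rot: [[-0.001, 0.999, 0.037], [-0.0, 0.037, -0.999], [-1.0, -0.001, 0.0]]
force: [4.2, -3.3, -7.0]
opening: 0.157
```

```bash
python3 st.py
```

```text
26.0 [ 0.486 -0.093  0.088] F [ 4.477 -3.179 -7.156] Mz [-0.068 -0.067 -0.081] op 0.1572767497033011 tau6 -0.0623967032879591 turn 75.89850044281725
```

Emit:
{"api": "play_rows", "payload": {
  "rows": [
    [[0,0,0,0.5,0,0,0.002],[0,0,0,1,0,0,0.002],[0,0,0,1,0,0,0.002]]
  ]
}}

```text
time_s: 26.3
position: [0.486, -0.0931, 0.0882]
tcp_rot: [[-0.001, 1.0, 0.019], [-0.0, 0.019, -1.0], [-1.0, -0.001, 0.0]]
force: [4.9, -3.9, -7.8]
opening: 0.157
```

```bash
python3 st.py
```

```text
26.4 [ 0.486 -0.093  0.088] F [ 4.991 -3.356 -7.086] Mz [-0.125 -0.096 -0.149] op 0.15888804056497516 tau6 -0.11182701447978616 turn 76.91695773563272
```

```bash
python3 - <<'E'
from h import *
S=shot('scene','s16.png')
b=[cv2.resize(cv2.imread('pics/'+n)[215:255,280:330],(390,312),interpolation=2) for n in ('s15.png','s16.png')]
cv2.imwrite('pics/c16.png',np.hstack(b))
E
python3 st.py
```

```text
26.55 [ 0.486 -0.093  0.088] F [ 4.32  -3.545 -7.033] Mz [-0.164 -0.119 -0.081] op 0.1617881083739128 tau6 -0.11229754658415914 turn 76.91340006692005
```

View pics/c16.png

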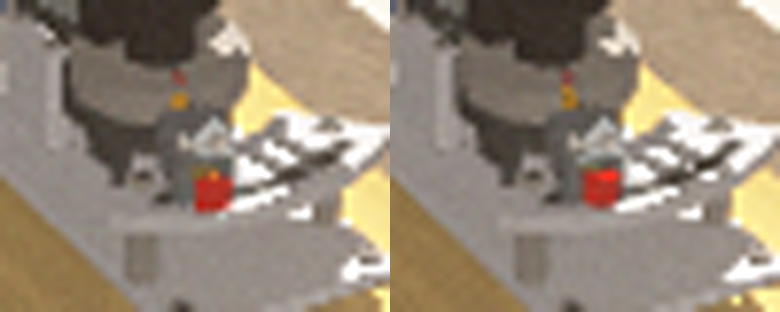

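Emit:
{"api": "play_rows", "payload": {
  "rows": [
    [[0,0,0,0,0,0,0.016],[0,0,0,0,0,0,0.03],[0,0,0,0,0,0,0.045],[0,0,0,0,0,0,0.045],[0,0,0,0,0,0,0.045]]
  ]
}}

```text
time_s: 27.05
position: [0.4841, -0.0916, 0.0882]
tcp_rot: [[-0.005, 1.0, 0.019], [0.002, 0.019, -1.0], [-1.0, -0.005, -0.002]]
force: [0.3, -0.1, -0.1]
opening: 0.452
```

Emit:
{"api": "play_rows", "payload": {
  "rows": [
    [[-0.02,0,0,0,0,0,0.045],[-0.06,0,0,0,0,0,0.045],[-0.1,0,0,0,0,0,0.045],[-0.14,0,0,0,0,0,0.045],[-0.14,0,0,-8,0,0,0.045],[-0.14,0,0,-16,0,0,0.045],[-0.14,0,0,-24,0,0,0.045],[-0.14,0,0,-32,0,0,0.045],[-0.14,0,0,-40,0,0,0.045],[-0.14,0,0,-48,0,0,0.045],[-0.14,0,0,-56,0,0,0.045],[-0.14,0,0,-64,0,0,0.045]]
  ]
}}

```text
time_s: 28.25
position: [0.4846, -0.0919, 0.2281]
tcp_rot: [[-0.004, 0.416, 0.909], [0.002, 0.909, -0.416], [-1.0, 0.0, -0.005]]
force: [0.0, 0.3, -0.6]
opening: 0.515
```

Emit:
{"api": "play_rows", "payload": {
  "rows": [
    [[0,0,0,-8,0,0,0.045],[0,0,0,-13,0,0,0.045],[0,0,0,-13,0,0,0.045],[0,0,0,-13,0,0,0.045]]
  ]
}}

```text
time_s: 28.65
position: [0.4849, -0.092, 0.2281]
tcp_rot: [[-0.004, 0.209, 0.978], [0.002, 0.978, -0.209], [-1.0, 0.001, -0.004]]
force: [-0.7, 0.7, -0.4]
opening: 0.518
```

```bash
python3 st.py
python3 - <<'E'
from h import *
C=shot('wrist','w17.png')
a=cv2.imread('pics/w17.png')[60:290,170:380];cv2.imwrite('pics/w17b.png',cv2.resize(a,None,fx=2.6,fy=2.6,interpolation=2))
E
```

```text
28.75 [ 0.485 -0.092  0.228] F [-0.223  0.199 -0.077] Mz [ 0.017 -0.039 -0.031] op 0.5146431833321965 tau6 0.006453544629039243 turn 0.019439910857064646
```

View pics/w17b.png

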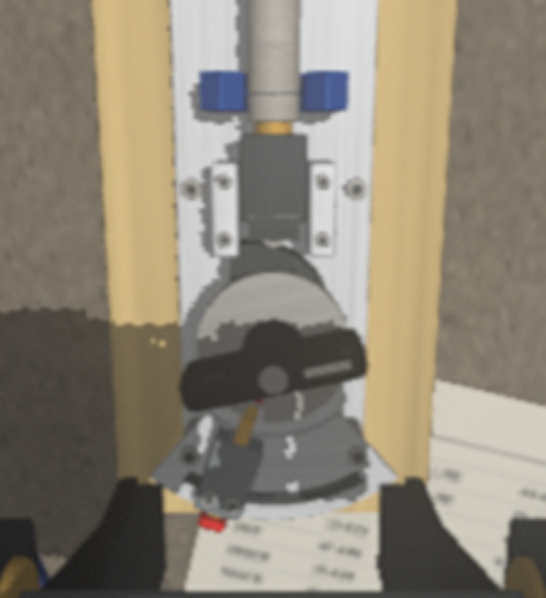

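Emit:
{"api": "play_rows", "payload": {
  "rows": [
    [[-0.01,0.04,0,0,0,0,0.045],[-0.01,0.08,0,0,0,0,0.045],[-0.01,0.1,0,0,0,0,0.045],[-0.01,0.1,0,0,0,0,0.045],[-0.01,0.1,0,0,0,0,0.045],[-0.01,0.1,0,0,0,0,0.045]]
  ]
}}

```text
time_s: 29.4
position: [0.5059, 0.0047, 0.2382]
tcp_rot: [[-0.004, 0.208, 0.978], [0.001, 0.978, -0.208], [-1.0, 0.0, -0.004]]
force: [0.0, 0.3, -0.0]
opening: 0.515
```

```bash
python3 st.py
python3 - <<'E'
from h import *
C=shot('wrist','w18.png');S=shot('scene','s18.png')
a=cv2.imread('pics/w18.png')[60:290,170:380];cv2.imwrite('pics/w18b.png',cv2.resize(a,None,fx=2.6,fy=2.6,interpolation=2))
E
```

```text
29.5 [0.506 0.005 0.238] F [-0.207  0.177  0.015] Mz [-0.099 -0.008  0.005] op 0.5199514882775357 tau6 -0.001366733922623098 turn 0.04065793230378212
```

View pics/w18b.png

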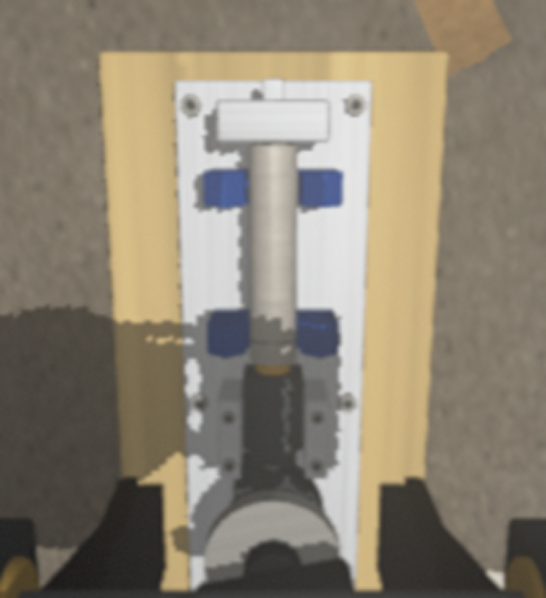

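View pics/s18.png

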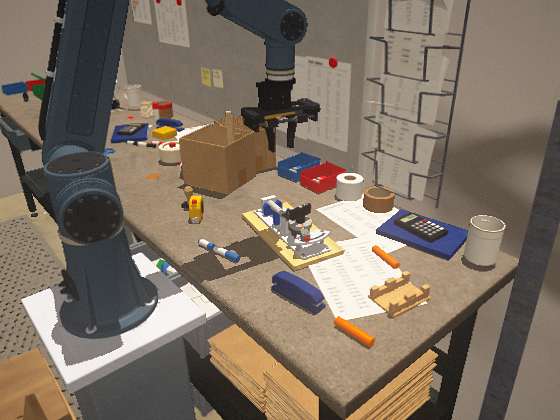

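The pin touches the end stop at crop (272,145), the brass nose is behind it at (273,370), and the knob is still turned. The scene picture shows the rack empty and the bystanders where they were, so I hand in.

```bash
python3 -c "
from rig import *
print(hand_in())"
```

```text
the job is handed in; nothing more can be done
None
```

The pin is in the cradle, held against the end stop, and the knob is locked. I handed the job in at about 29.6 s of the 69 s; it reported no verdict.

- **Pin:** I took the grey steel pin out of the rack and lowered it into the two saddles until I felt about 12 N of contact. Then I let go.
- **Knob:** I turned it clockwise in small steps. The moment fell from about +0.12 to −0.12 N m at 76–77° (1.33–1.34 rad), and the red button went in. I stopped there and released.
- **Last checks:** Pictures taken 0.75–2.5 s after I let go showed the knob still turned and the red button in. The pin lay in both saddles against the stop with the brass nose behind it. The bystanders and both orange pins looked unmoved in the scene picture, and the arm was clear with no force on it.
- **What disagreed:**
  - The picture estimate put the drop at about 72°, but I felt it at about 76°.
  - My first grip on the knob closed on its 24 mm collar, so I opened, went up 8 mm and gripped the 14 mm wing instead.
  - The pin height came out at about 27 mm from two views with a short baseline, so I used the 34 mm in the text.
  - I did not measure the knob's height from two views. I used the text's value, checked only against a single wrist picture.

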